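Pack a parts order and lay the gasket board on top

TASK

Pack every small part waiting on the bench (small cartons, filter canister, tin; three to five of them) upright on the floor of the grey crate, side by side in one row. Then slide the lifter under the gasket board, lift it without touching it with the fingers, and lay it flat, centred and square across the crate's two tall end walls, with the lifter drawn out again. Finally put the lifter back flat on its mat as it lay before, and leave everything else on the bench where it is.

Things in the scene. Friction and masses are not known exactly. Their poses are not given: they have to be found in the camera images.
- carton_a: small cardboard carton to pack, 52 (its x) x 40 (its y) x 60 mm tall, stands upright; origin at the centre of its underside, z up. May be absent
- carton_b: small cardboard carton to pack, 52 (its x) x 36 (its y) x 62 mm tall, stands upright; origin at the centre of its underside, z up. May be absent
- carton_c: small cardboard carton to pack, 52 (its x) x 38 (its y) x 56 mm tall, stands upright; origin at the centre of its underside, z up. May be absent
- filter: white round filter canister to pack, 48 mm diameter, 60 mm tall, upright; origin at the centre of its underside. May be absent
- tin: bare metal round tin with a dark lid, to pack, 42 mm diameter, 58 mm tall, upright; origin at the centre of its underside. May be absent
- crate: grey order crate fixed to the table (its place differs each time); inside 58 (its x) x 218 mm (its y), floor 6 mm thick; origin on the table under its centre. Its two long walls (at x = -32 and +32 mm, 6 mm thick) are low, only 24 mm high; its two end walls (at y = -114 and +114 mm, 10 mm thick) stand 88 mm high, so that items in it stand out above the long walls but below the end walls' tops. Its -x side faces the robot
- stand: two fixed wooden battens (130 mm long along x, 20 mm wide, 14 mm high) at y = -85 and +85 mm of its frame, on which the gasket board lies; the gap of 150 mm between them is open to the table from its -x (robot) side. Origin on the table midway
- board: rigid brown board with a dark engine gasket on it, 110 (its x) x 256 (its y) x 4 mm, 0.12 kg, lying flat across the battens with its underside 14 mm above the table; origin at the centre of its underside
- lifter: spatula-like lifter, 0.22 kg, lying on its mat: flat steel blade 116 (its x) x 70 (its y) x 3 mm, open at its +x end; at the blade's -x end a thin upright neck (30 mm wide) carries a wooden handle bar that runs back to x = -144 mm, 90 mm long, 24 mm wide (y), 22 mm high, centred 64 mm above the blade's underside. Origin at the centre of the blade's underside; z up, x from handle to blade
- lifter_grip (a point): point on the handle to hold the lifter by, at x = -92 mm, 64 mm above the blade's underside, 24 mm wide across the lifter's y; moves with it
- mat: black rubber mat, 250 (its x) x 100 mm, 3 mm thick, fixed to the table; origin on the table under its centre
- mat_spot (a point): point on the mat's top (3 mm above the table), 55 mm along its x from its centre: the middle of the grey patch where the blade's centre belongs, with the lifter along the mat and its handle towards the robot
- tape: bystander: roll of clear tape lying flat, 100 mm across, 45 mm high; leave it alone
- spray: bystander: spray can, 52 mm diameter, 150 mm tall; leave it alone
- mug: bystander: white mug, 76 mm wide, 90 mm tall; leave it alone
- big_carton: bystander: larger carton, 110 x 150 x 90 mm; leave it alone
Things that resemble listed ones, but are neither listed nor needed, are in the scene too. Leave any orange look-alike of the filter alone. Leave any green look-alike of the carton_c alone.

How it is judged:
On the way, in this order (a step that is already met when the one before it is completed fails the run):
1. all the small parts present stand in the crate (x of carton_a in the frame of crate between -0.012 and 0.012 m and y of carton_a in the frame of crate between -0.1 and 0.1 m and z of each of carton_a, carton_b, carton_c, filter, tin in the frame of crate below 0.01 m and angle between each of carton_a, carton_b, carton_c, filter, tin's own z axis and vertical below 0.1 rad and linear speed of each of carton_a, carton_b, carton_c, filter, tin below 0.05 m/s and x of carton_b in the frame of crate between -0.012 and 0.012 m and y of carton_b in the frame of crate between -0.1 and 0.1 m and x of carton_c in the frame of crate between -0.012 and 0.012 m and y of carton_c in the frame of crate between -0.1 and 0.1 m and x of filter in the frame of crate between -0.012 and 0.012 m and y of filter in the frame of crate between -0.1 and 0.1 m and x of tin in the frame of crate between -0.012 and 0.012 m and y of tin in the frame of crate between -0.1 and 0.1 m), for 0.2 s.
2. the gasket board is carried on the lifter, clear of its stand (height (world z) of board above 0.05 m and contact force between board and lifter above 0.3 N and contact force between board and stand below 0.05 N), for 0.2 s.
3. the board lies across the crate's end walls and the lifter is clear of it (x of board in the frame of crate between -0.02 and 0.02 m and y of board in the frame of crate between -0.016 and 0.016 m and z of board in the frame of crate between 0.084 and 0.092 m and angle between board's own z axis and vertical below 0.05 rad and angle between the x axis of board and the x axis of crate, either way round below 0.12 rad and linear speed of board below 0.03 m/s and contact force between board and lifter below 0.1 N), for 0.2 s.
At the end, for the whole second after the job is handed in: Present parts upright (0.1 rad) on the crate floor; board flat on both end walls, within 20 mm across, 16 mm along and 0.12 rad of centred and square, clear of the lifter; lifter flat on its mat, blade centre within 40 mm of the spot, along the mat to 0.3 rad; all at rest (all of step 1 and all of step 3 and horizontal distance between lifter and mat_spot below 0.04 m and angle between the x axis of lifter and the x axis of mat, either way round below 0.3 rad and height (world z) of lifter below 0.008 m and angle between lifter's own z axis and vertical below 0.06 rad and linear speed of lifter below 0.03 m/s); the robot touches nothing.
It fails at once if the gripper's fingers touch the gasket board (contact force between the fingers and board above 1 N).
It fails at once if a bystander (tape, spray can, mug, larger carton) is moved more than 40 mm (distance of any of tape, spray, mug, big_carton from where it was at the start of the episode above 0.04 m).
Of carton_a, carton_b, carton_c, filter, tin only 3 to 5 are there at a start; the rules pass over those that are not, and their reading is None.
At some moment in a run one of carton_a, carton_b, carton_c, filter, tin may be knocked a few centimetres aside while the robot is not near it.
It also fails if it takes over 210 s, if anything falls off the work surface, if the arm or the gripper's body presses on something with over 40 N, if the wrist force passes 120 N, or if a joint passes its speed limit or range.

ROBOT

A 6-joint arm with a two-finger parallel gripper is mounted at the origin on the work surface. World frame = base frame: x ahead of the robot, y to its left, z up, the work surface at z = 0. Lengths are in m, angles in rad, forces in N, time in s.
With the tool pointing down it reaches from about 0.275 to 0.75 m from the base axis. Payload 10.2 kg.
Tool frame: the origin (TCP) lies midway between the tips of the shut fingers; the grasp point (between the pads) lies 19 mm behind it; z points along the fingers, y is the line along which they close (so a half turn about z gives the same grasp; the last joint's range is limited). The gripper opens to 85 mm and grips with 20 to 120 N. Pads are 22 mm wide; open, the fingers measure 114 mm over their backs; the gripper's body (76 mm by 85 mm) begins 54 mm behind the grasp point. The pads swing forward as they close: fully open they stand 13 mm farther back than shut.
Start: joints at [-1.556, 0.313, 1.498, -0, 1.331, -0.223], TCP at [0.124, -0.51, 0.231] pointing down, gripper open.
Joint ranges: [-2.94, 2.94], [-0.97, 2.17], [0.19, 2.56], [-1.23, 4.37], [0.02, 3.11], [-2.88, 2.88]. Speed limits (rad/s): [2.39, 2.39, 3.01, 3.14, 3.14, 3.14].

INTERFACE

Orientations are given as [roll, pitch, yaw] about the fixed x, y, z axes, in that order (R = Rz(yaw) Ry(pitch) Rx(roll)).
In Python, from workcell import r gives the robot as it stands.
- The arm moves only by the tool play_rows, never from a script. Its argument "targets" is a list of rows, each an object of numbers: "tx", "ty", "tz": the shift along the tool's x, y, z in m; "twist": the turn about the tool's z in degrees; "gripper": the gripper command: -1 is shut, 1 is fully open, values between are in proportion. In form: [{"tx": .., "ty": .., "tz": .., "twist": .., "gripper": ..}, ...]. A call has 1 to 12 rows; each row shifts and turns the commanded pose from where the row before left it, along the tool's axes as they then stand; what a row does not reach is not made up. A row lasts 1/10 s, in which the tool goes at most 50 mm and 8.59 degrees, less where a joint would pass 70% of its speed; a pose out of reach is approached as far as the arm can. A call with a gripper value outside its range is refused whole. The fingers move at their own pace and stop on an object; "newtons" is the grip in N (left out, the last holds). Time passes only in rows, so rows that do not move let the fingers close. It gives the time, the measured TCP pose, the force, the opening and the grip force at its end, in the units of the state.
- r.get_state(): the state, without advancing time (a new reading comes with each control period).
- r.camera(name): name is "side" or "top"; returns (picture, depth): 420x560x3 uint8, red, green, blue; 420x560 float32, m along the optical axis (not along the pixel's ray), 0 where there is no reading.
- r.camera_info(name): a dict with "camera_matrix" (3x3 intrinsics, pixels), "distortion" ([k1, k2, p1, p2, k3] as OpenCV has them; the pictures are not rectified), "R" (3x3) and "t" (3): a world point X has camera coordinates R X + t. Camera axes: x right, y down, z forward; pixel columns grow to the right and rows downward; lengths in m; the calibration is good to about 2 mm. A picture is of the moment at which its call begins. camera_info takes no time and is no camera call.
- r.job_done(): hands the job in; it is judged then, once.
The state is a dict: "t": time; "joints": joint angles; "joint_vel": joint speeds; "joint_torque": joint torques, N m; "position": TCP position; "tcp_rot": TCP orientation; "wrist_force": force on the tool from outside, world axes, zero at the start; "torque": the same for the moment, N m; "opening": opening from 0.0 (shut) to 1.0 (fully open); "gripper_force": force on a finger pad.
Only numpy, scipy, OpenCV 4.12 (cv2) and the standard library are available. Lean on these libraries where they do the work, as an engineer would, in place of code of your own. Each camera call takes 0.05 s, during which the arm holds its last target. There are 200 camera calls.

## Working session

There is one attempt and no reset: what is moved stays moved. The work goes in short steps, Python scripts to look and compute and a tool call to move; the robot and the scene stay as the last step left them, time stands still between calls to the robot, and variables do not carry over. Pictures are saved under pics/ and viewed, at most 14 in all, crops included, and the job is handed in when it is done.

Besides the shell and the picture viewer there is one more tool, called after "Call:" as name(argument=value, ...) on one line, values as JSON. play_rows: Moves the arm, as the interface text tells. Its arguments: {"type":"object","properties":{"targets":{"type":"array"},"newtons":{"type":"number"}},"required":["targets"]}

```bash
ls; mkdir -p pics; python3 - <<'E'
from workcell import r
import cv2, numpy as np
print(r.get_state())
for n in("top","side"):
    p,d=r.camera(n); cv2.imwrite(f"pics/{n}0.png",p[:,:,::-1]); np.savez(f"{n}0.npz",p=p,d=d)
    print(n,r.camera_info(n),d[d>0].min(),d.max())
E
```

```text
pics
{'t': 0.0, 'joints': array([-1.55639109e+00,  3.13444318e-01,  1.49845027e+00,  9.19596577e-07,
        1.33100756e+00, -2.23400165e-01]), 'joint_vel': array([-2.35192639e-04,  1.06479367e-03,  1.12726126e-03,  7.87548652e-05,
        1.04929942e-03,  5.20882884e-04]), 'joint_torque': array([-6.69110386e-05, -4.12263429e+01, -2.59743762e+01, -1.75970158e-04,
        4.19179763e-03, -2.14295414e-05]), 'position': array([ 0.12365886, -0.50995725,  0.23073302]), 'tcp_rot': array([-3.14031589e+00, -2.90985529e-04,  2.37804994e-01]), 'wrist_force': array([ 0.08212996,  0.36449499, -0.32632562]), 'torque': array([-0.01776665,  0.03116126, -0.02647847]), 'gripper_force': 0.0, 'opening': 0.9986836296253553}
top {'camera_matrix': array([[546.7148798 ,   0.        , 276.50806554],
       [  0.        , 546.7148798 , 208.03275488],
       [  0.        ,   0.        ,   1.        ]]), 'distortion': array([0.05239496, 0.        , 0.        , 0.        , 0.        ]), 'R': array([[-0.01213603, -0.9999005 ,  0.0071907 ],
       [-0.98145547,  0.01053571, -0.19140051],
       [ 0.1913057 , -0.00938019, -0.98148568]]), 't': array([0.02061938, 0.53092427, 1.57321358])} 0.9193537 2.6724901
side {'camera_matrix': array([[545.80725313,   0.        , 276.02590575],
       [  0.        , 545.80725313, 208.28816112],
       [  0.        ,   0.        ,   1.        ]]), 'distortion': array([-0.02829547,  0.        ,  0.        ,  0.        ,  0.        ]), 'R': array([[-0.94860678, -0.31644984,  0.00216372],
       [-0.23523086,  0.70053383, -0.67373496],
       [ 0.21168757, -0.63961852, -0.7389699 ]]), 't': array([0.52192165, 0.15257224, 1.44716358])} 0.91778064 3.849956
```

View pics/top0.png

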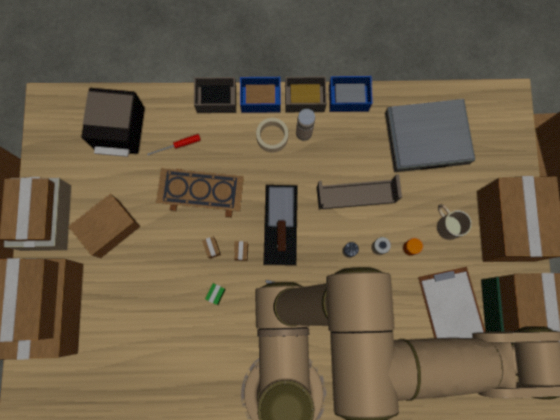

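View pics/side0.png

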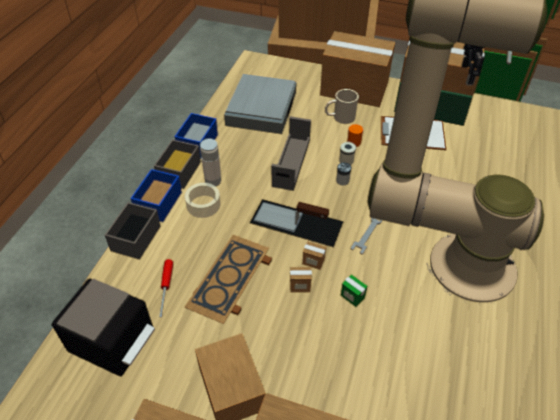

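Top view: two brown cartons at (212,247) and (241,251), with a green look-alike at (215,294). The tin, dark-lidded, is at (350,249), the white filter at (382,246) and the orange look-alike at (414,247). The crate is at (358,194), the board on its stand at (200,190) and the lifter at (282,220). I pick the two brown cartons, the tin and the filter.

```bash
cat > h.py <<'E'
from workcell import r
import cv2, numpy as np
def cloud(n,d):
    c=r.camera_info(n); K=c["camera_matrix"]
    v,u=np.mgrid[:d.shape[0],:d.shape[1]]
    q=cv2.undistortPoints(np.stack([u,v],-1).reshape(-1,1,2).astype(float),K,c["distortion"]).reshape(d.shape+(2,))
    P=np.dstack([q,np.ones(d.shape)])*d[...,None]
    return (P-c["t"])@c["R"]      # R^T (P-t)
def plane(n,uv,z):
    c=r.camera_info(n)
    q=cv2.undistortPoints(np.array(uv,float).reshape(-1,1,2),c["camera_matrix"],c["distortion"]).reshape(-1,2)
    D=np.c_[q,np.ones(len(q))]@c["R"]; C=-c["R"].T@c["t"]
    return C+D*((z-C[2])/D[:,2])[:,None]
def rect(pts):
    (x,y),(a,b),t=cv2.minAreaRect((np.asarray(pts)[:,:2]*1000).astype(np.float32))
    return round(x,1),round(y,1),round(a,1),round(b,1),round(t,1)
E
python3 - <<'E'
from h import *
for n in("top","side"):
    f=np.load(n+"0.npz"); W=cloud(n,f["d"]); np.save(n+"W.npy",W)
W=np.load("topW.npy"); f=np.load("top0.npz")
S=np.load("sideW.npy")
for nm,(u,v) in dict(c1=(212,247),c2=(241,251),green=(215,294),tin=(350,249),filt=(382,246),orange=(414,247)).items():
    c=W[v,u]
    print(nm,c.round(3),end=" ")
    for A in(W,S):
        m=(np.hypot(*(A[...,:2]-c[:2]).transpose(2,0,1))<.05)&(A[...,2]>.045)&(A[...,2]<.09)
        P=A[m]; zt=np.median(P[P[:,2]>np.percentile(P[:,2],60)][:,2]); T=P[P[:,2]>zt-.006]
        print(" z%.4f"%zt,rect(T),len(T),end=" ")
    print()
# crate end walls, board, lifter handle/blade
for A in(W,S):
  def show(nm,x0,x1,y0,y1,z0,z1):
    m=(A[...,0]>x0)&(A[...,0]<x1)&(A[...,1]>y0)&(A[...,1]<y1)&(A[...,2]>z0)&(A[...,2]<z1); P=A[m]
    print(nm,len(P),rect(P) if len(P)>3 else "", "z",np.median(P[:,2]).round(4))
  cr=plane("top",[(358,194)],.0)[0]; b=plane("top",[(200,190)],.018)[0]; l=plane("top",[(282,224)],.0)[0]
  print(cr,b,l)
  show("end+",cr[0]-.08,cr[0]+.08,cr[1]+.05,cr[1]+.16,.07,.1)
  show("end-",cr[0]-.08,cr[0]+.08,cr[1]-.16,cr[1]-.05,.07,.1)
  show("crate",cr[0]-.08,cr[0]+.08,cr[1]-.16,cr[1]+.16,.012,.1)
  show("board",b[0]-.1,b[0]+.1,b[1]-.15,b[1]+.15,.014,.03)
  show("handle",l[0]-.18,l[0]+.15,l[1]-.08,l[1]+.08,.05,.1)
p=f["p"].astype(int)
big=cv2.resize(f["p"][150:310,150:450,::-1],None,fx=2.6,fy=2.6,interpolation=cv2.INTER_CUBIC); cv2.imwrite("pics/crop.png",big)
E
```

```text
c1 [0.417 0.204 0.053]  z0.0632 (417.1, 208.4, 51.7, 35.7, 19.3) 182  z0.0623 (415.0, 208.6, 50.3, 39.9, 17.4) 262 
c2 [0.404 0.12  0.051]  z0.0570 (405.3, 121.2, 38.1, 50.3, 89.4) 185  z0.0563 (404.1, 121.7, 43.4, 53.0, 87.1) 247 
green [0.281 0.194 0.052]  z0.0572 (282.1, 196.0, 37.4, 50.4, 63.3) 194  z0.0561 (283.1, 198.1, 40.4, 53.5, 64.5) 289 
tin [ 0.406 -0.199  0.054]  z0.0592 (406.0, -200.5, 40.4, 41.4, 74.4) 129  z0.0581 (406.1, -200.5, 40.5, 43.6, 39.2) 117 
filt [ 0.414 -0.293  0.052]  z0.0604 (416.1, -289.9, 42.4, 45.5, 43.6) 150  z0.0603 (416.9, -291.4, 44.1, 51.3, 27.1) 121 
orange [ 0.41  -0.386  0.053]  z0.0603 (413.6, -385.7, 47.0, 47.1, 59.7) 180  z0.0592 (413.0, -385.4, 50.0, 46.2, 86.0) 118 
[ 0.58246836 -0.23761366  0.        ] [0.59606437 0.24660695 0.018     ] [ 0.49132336 -0.00209055  0.        ]
end+ 93 (570.0, -115.4, 71.7, 10.6, 4.5) z 0.0845
end- 123 (586.8, -342.0, 71.0, 13.2, 5.8) z 0.084
crate 885 (598.6, -254.3, 111.4, 295.9, 5.0) z 0.0296
board 2294 (592.4, 247.9, 255.5, 131.6, 83.9) z 0.0179
handle 281 (445.4, 2.0, 89.7, 29.3, 0.0) z 0.0751
[ 0.58246836 -0.23761366  0.        ] [0.59606437 0.24660695 0.018     ] [ 0.49132336 -0.00209055  0.        ]
end+ 155 (567.0, -115.9, 71.1, 17.7, 2.6) z 0.0828
end- 122 (585.5, -343.7, 66.6, 19.2, 6.0) z 0.0815
crate 1238 (597.4, -251.3, 113.1, 301.2, 4.6) z 0.0445
board 3161 (587.7, 247.9, 259.7, 131.2, 82.4) z 0.0174
handle 352 (444.0, 3.4, 30.0, 89.7, 87.9) z 0.0738
```

View pics/crop.png

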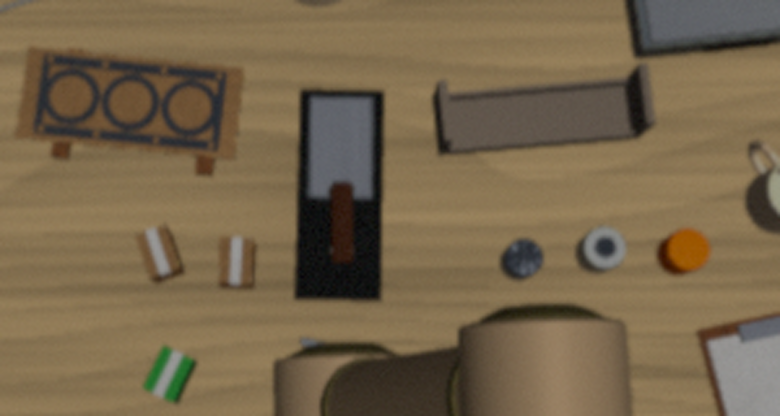

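The crop confirms the white filter at crop (603,249), the dark-lidded tin at (522,258), and two brown cartons. By size, (160,252) is carton_b (36 wide, 62 tall) and (237,262) is carton_c (38 wide, 56 tall). Green and orange stay put. First I turn the tool for the filter and refine the crate and board estimates.

Call:
play_rows(targets=[{"twist": -8.1,"gripper": 1},{"twist": -8.1,"gripper": 1},{"twist": -8.1,"gripper": 1},{"twist": -8.1,"gripper": 1},{"twist": -8.1,"gripper": 1},{"twist": -8.1,"gripper": 1},{"twist": -8.1,"gripper": 1},{"twist": -8.1,"gripper": 1},{"twist": -8.1,"gripper": 1},{"twist": -8.1,"gripper": 1}], newtons=30)

```text
$.targets[0]: bad value
```

```bash
cat >> h.py <<'E'
def go(x,y,z,yaw,s=None):
    "needed twist (deg), then tx,ty,tz in mm after that twist"
    s=s or r.get_state(); yc=np.degrees(s["tcp_rot"][2]); d=np.array([x,y,z])-s["position"]
    a=np.radians(yaw); tw=-((yaw-yc+180)%360-180)
    print("t%.1f at %s yaw %.1f | twist %.1f tx %.1f ty %.1f tz %.1f"%(s["t"],(s["position"]*1000).round(1),yc,tw,*(1000*np.array([d[0]*np.cos(a)+d[1]*np.sin(a),d[0]*np.sin(a)-d[1]*np.cos(a),-d[2]]))))
CR=None
def crate(x,y,c=(.578,-.229,np.radians(4.4))):
    C,S=np.cos(c[2]),np.sin(c[2]); return c[0]+x*C-y*S, c[1]+x*S+y*C
E
python3 - <<'E'
from h import *
go(.4165,-.291,.15,94.4)
for n in("top","side"):
    A=np.load(n+"W.npy")
    def pts(x0,x1,y0,y1,z0,z1):
        return A[(A[...,0]>x0)&(A[...,0]<x1)&(A[...,1]>y0)&(A[...,1]<y1)&(A[...,2]>z0)&(A[...,2]<z1)]
    a=pts(.5,.66,-.14,-.09,.082,.1); b=pts(.5,.66,-.37,-.31,.082,.1)
    print(n,rect(a),rect(b))
    w=pts(.52,.64,-.33,-.13,.017,.03); print("longwalls",[rect(q) for q in (w[w[:,0]<.578-.0765*(w[:,1]+.229)],w[w[:,0]>.578-.0765*(w[:,1]+.229)])])
    print("board",rect(pts(.5,.68,.1,.4,.0158,.03)),"crate xy med")
    h=pts(.36,.52,-.06,.06,.068,.09); print("handle",rect(h))
    f=np.load(n+"0.npz")["p"].astype(int)
    m=(f[...,2]>f[...,0]+4)&(f[...,0]>70)&(A[...,2]<.03)&(A[...,0]>.45)&(A[...,0]<.64)&(abs(A[...,1])<.06)
    print("blade",rect(A[m]),m.sum())
    m=(f.max(-1)<45)&(A[...,2]<.03)&(A[...,0]>.36)&(A[...,0]<.66)&(abs(A[...,1])<.08)
    print("mat",rect(A[m]),m.sum())
E
```

```text
t0.1 at [ 123.7 -510.   230.8] yaw 13.6 | twist -80.8 tx 195.9 ty 308.8 tz 80.8
top (569.6, -115.5, 69.9, 10.6, 4.5) (587.1, -340.8, 70.1, 12.2, 3.6)
longwalls [(545.6, -230.6, 8.7, 195.9, 4.5), (610.6, -230.6, 10.0, 200.2, 6.1)]
board (591.2, 247.5, 255.2, 130.3, 82.6) crate xy med
handle (444.8, 2.7, 23.4, 88.1, 89.2)
blade (545.8, 1.8, 71.1, 119.0, 88.9) 833
mat (491.6, 3.6, 95.3, 244.2, 87.9) 1196
side (567.9, -115.8, 69.3, 17.7, 2.6) (586.5, -343.5, 65.4, 18.1, 2.3)
longwalls [(544.1, -232.1, 7.5, 195.6, 4.3), (609.5, -258.0, 8.2, 143.7, 4.8)]
board (586.6, 249.5, 256.2, 130.8, 83.1) crate xy med
handle (444.0, 3.5, 30.0, 89.7, 87.5)
blade (545.8, -3.3, 84.5, 124.5, 88.6) 775
mat (489.9, 3.4, 98.7, 244.4, 88.4) 1132
```

Call:
play_rows(targets=[{"tx": 0,"ty": 0,"tz": 0,"twist": -8.1,"gripper": 1},{"tx": 0,"ty": 0,"tz": 0,"twist": -8.1,"gripper": 1},{"tx": 0,"ty": 0,"tz": 0,"twist": -8.1,"gripper": 1},{"tx": 0,"ty": 0,"tz": 0,"twist": -8.1,"gripper": 1},{"tx": 0,"ty": 0,"tz": 0,"twist": -8.1,"gripper": 1},{"tx": 0,"ty": 0,"tz": 0,"twist": -8.1,"gripper": 1},{"tx": 0,"ty": 0,"tz": 0,"twist": -8.1,"gripper": 1},{"tx": 0,"ty": 0,"tz": 0,"twist": -8.1,"gripper": 1},{"tx": 0,"ty": 0,"tz": 0,"twist": -8.1,"gripper": 1},{"tx": 0,"ty": 0,"tz": 0,"twist": -8,"gripper": 1}], newtons=30)

```text
t: 1.1
position: [0.1237, -0.5101, 0.231]
tcp_rot: [3.142, -0.001, 1.656]
wrist_force: [-0.8, -0.9, 0.8]
opening: 0.998
gripper_force: 0.0
```

Call:
play_rows(targets=[{"tx": 0.02,"ty": 0.031,"tz": 0.008,"twist": 0,"gripper": 1},{"tx": 0.02,"ty": 0.031,"tz": 0.008,"twist": 0,"gripper": 1},{"tx": 0.02,"ty": 0.031,"tz": 0.008,"twist": 0,"gripper": 1},{"tx": 0.02,"ty": 0.031,"tz": 0.008,"twist": 0,"gripper": 1},{"tx": 0.02,"ty": 0.031,"tz": 0.008,"twist": 0,"gripper": 1},{"tx": 0.02,"ty": 0.031,"tz": 0.008,"twist": 0,"gripper": 1},{"tx": 0.02,"ty": 0.031,"tz": 0.008,"twist": 0,"gripper": 1},{"tx": 0.02,"ty": 0.031,"tz": 0.008,"twist": 0,"gripper": 1},{"tx": 0.02,"ty": 0.031,"tz": 0.008,"twist": 0,"gripper": 1},{"tx": 0.016,"ty": 0.03,"tz": 0.009,"twist": 0,"gripper": 1},{"tx": 0,"ty": 0,"tz": 0,"twist": 0,"gripper": 1},{"tx": 0,"ty": 0,"tz": 0,"twist": 0,"gripper": 1}])

```text
t: 2.3
position: [0.4163, -0.2901, 0.1499]
tcp_rot: [-3.141, -0.001, 1.651]
wrist_force: [0.6, 0.3, -1.2]
opening: 1.002
gripper_force: 0.0
```

```bash
python3 - <<'E'
from h import *
go(.4165,-.291,.03,94.4)
E
```

```text
t2.3 at [ 416.3 -290.1  149.9] yaw 94.6 | twist 0.2 tx -1.0 ty 0.1 tz 119.9
```

Call:
play_rows(targets=[{"tx": -0.001,"ty": 0,"tz": 0.04,"twist": 0,"gripper": 1},{"tx": 0,"ty": 0,"tz": 0.04,"twist": 0,"gripper": 1},{"tx": 0,"ty": 0,"tz": 0.03,"twist": 0,"gripper": 1},{"tx": 0,"ty": 0,"tz": 0.01,"twist": 0,"gripper": 1},{"tx": 0,"ty": 0,"tz": 0,"twist": 0,"gripper": 0},{"tx": 0,"ty": 0,"tz": 0,"twist": 0,"gripper": -1},{"tx": 0,"ty": 0,"tz": 0,"twist": 0,"gripper": -1},{"tx": 0,"ty": 0,"tz": 0,"twist": 0,"gripper": -1},{"tx": 0,"ty": 0,"tz": 0,"twist": 0,"gripper": -1},{"tx": 0,"ty": 0,"tz": 0,"twist": 0,"gripper": -1},{"tx": 0,"ty": 0,"tz": 0,"twist": 0,"gripper": -1},{"tx": 0,"ty": 0,"tz": 0,"twist": 0,"gripper": -1}], newtons=30)

```text
t: 3.5
position: [0.4169, -0.2924, 0.0321]
tcp_rot: [3.14, 0.003, 1.65]
wrist_force: [-1.4, -0.3, 8.5]
opening: 0.554
gripper_force: 30.6
```

Call:
play_rows(targets=[{"tx": 0,"ty": 0,"tz": -0.02,"twist": 0,"gripper": -1},{"tx": 0,"ty": 0,"tz": -0.04,"twist": 0,"gripper": -1},{"tx": 0,"ty": 0,"tz": -0.04,"twist": 0,"gripper": -1},{"tx": 0,"ty": 0,"tz": -0.02,"twist": 0,"gripper": -1},{"tx": 0,"ty": 0,"tz": 0,"twist": 0,"gripper": -1}])

```text
t: 4.0
position: [0.4172, -0.2924, 0.1534]
tcp_rot: [3.138, 0.005, 1.65]
wrist_force: [-0.0, -0.1, -3.5]
opening: 0.551
gripper_force: 32.3
```

```bash
python3 - <<'E'
from h import *
x,y=crate(0,-.074); print(x,y)
go(x,y,.037,94.4)
E
```

```text
0.5836772080813846 -0.3027819036647921
t4.0 at [ 417.2 -292.4  153.4] yaw 94.5 | twist 0.1 tx -23.2 ty 165.1 tz 116.4
```

Call:
play_rows(targets=[{"tx": -0.004,"ty": 0.025,"tz": 0,"twist": 0,"gripper": -1},{"tx": -0.006,"ty": 0.04,"tz": 0,"twist": 0,"gripper": -1},{"tx": -0.006,"ty": 0.04,"tz": 0,"twist": 0,"gripper": -1},{"tx": -0.006,"ty": 0.04,"tz": 0,"twist": 0,"gripper": -1},{"tx": -0.001,"ty": 0.02,"tz": 0,"twist": 0,"gripper": -1},{"tx": 0,"ty": 0,"tz": 0.03,"twist": 0,"gripper": -1},{"tx": 0,"ty": 0,"tz": 0.035,"twist": 0,"gripper": -1},{"tx": 0,"ty": 0,"tz": 0.03,"twist": 0,"gripper": -1},{"tx": 0,"ty": 0,"tz": 0.015,"twist": 0,"gripper": -1},{"tx": 0,"ty": 0,"tz": 0.004,"twist": 0,"gripper": -1},{"tx": 0,"ty": 0,"tz": 0,"twist": 0,"gripper": -1}])

```text
t: 5.1
position: [0.5823, -0.3013, 0.036]
tcp_rot: [-3.141, -0.0, 1.65]
wrist_force: [0.5, 0.5, -2.9]
opening: 0.552
gripper_force: 35.0
```

```bash
python3 - <<'E'
from h import *
x,y=crate(0,-.074)
go(x,y,.037,94.4)
E
```

```text
t5.1 at [ 582.3 -301.3   36. ] yaw 94.5 | twist 0.1 tx -1.6 ty 1.2 tz -1.0
```

Call:
play_rows(targets=[{"tx": 0,"ty": 0,"tz": 0.001,"twist": 0,"gripper": -1},{"tx": 0,"ty": 0,"tz": 0,"twist": 0,"gripper": 0.4},{"tx": 0,"ty": 0,"tz": 0,"twist": 0,"gripper": 1},{"tx": 0,"ty": 0,"tz": 0,"twist": 0,"gripper": 1},{"tx": 0,"ty": 0,"tz": 0,"twist": 0,"gripper": 1},{"tx": 0,"ty": 0,"tz": 0,"twist": 0,"gripper": 1},{"tx": 0,"ty": 0,"tz": -0.02,"twist": 0,"gripper": 1},{"tx": 0,"ty": 0,"tz": -0.045,"twist": 0,"gripper": 1},{"tx": 0,"ty": 0,"tz": -0.045,"twist": 0,"gripper": 1},{"tx": 0,"ty": 0,"tz": -0.01,"twist": 0,"gripper": 1}])

```text
t: 6.1
position: [0.5842, -0.3025, 0.1612]
tcp_rot: [3.135, 0.006, 1.65]
wrist_force: [0.6, 0.7, -0.2]
opening: 1.004
gripper_force: 0.0
```

```bash
python3 - <<'E'
from h import *
p,d=r.camera("top"); cv2.imwrite("pics/t1.png",cv2.resize(p[150:310,150:450,::-1],None,fx=2.6,fy=2.6,interpolation=cv2.INTER_CUBIC))
p,d=r.camera("side");W=cloud("side",d)
m=(np.hypot(W[...,0]-.406,W[...,1]+.2)<.06)&(W[...,2]>.045)&(W[...,2]<.075);print("tin",rect(W[m]),m.sum())
go(.406,-.2005,.03,94.4)
E
```

```text
tin (407.2, -202.8, 42.2, 47.0, 27.8) 144
t6.2 at [ 583.2 -301.8  157.2] yaw 94.5 | twist 0.1 tx 114.6 ty -168.9 tz 127.2
```

View pics/t1.png

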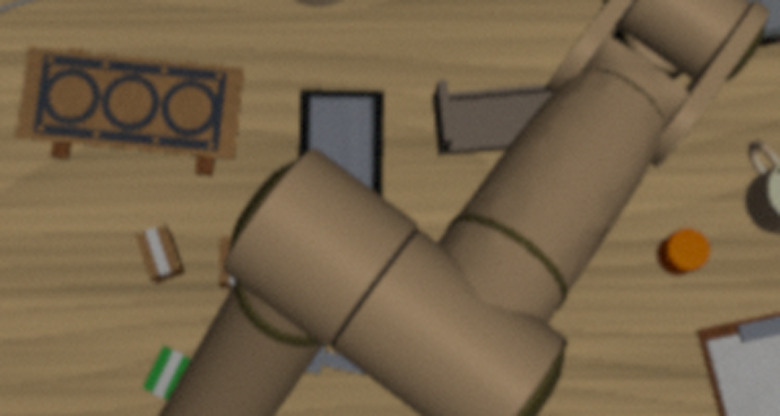

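The arm hides most of this view. carton_b (160,252) has not moved, and the side camera still has the tin in its place.

Call:
play_rows(targets=[{"tx": 0.022,"ty": -0.034,"tz": 0.007,"twist": 0,"gripper": 1},{"tx": 0.025,"ty": -0.036,"tz": 0,"twist": 0,"gripper": 1},{"tx": 0.025,"ty": -0.036,"tz": 0,"twist": 0,"gripper": 1},{"tx": 0.025,"ty": -0.036,"tz": 0,"twist": 0,"gripper": 1},{"tx": 0.0175,"ty": -0.026,"tz": 0,"twist": 0,"gripper": 1},{"tx": 0,"ty": 0,"tz": 0,"twist": 0,"gripper": 1},{"tx": 0,"ty": 0,"tz": 0.04,"twist": 0,"gripper": 1},{"tx": 0,"ty": 0,"tz": 0.04,"twist": 0,"gripper": 1},{"tx": 0,"ty": 0,"tz": 0.03,"twist": 0,"gripper": 1},{"tx": 0,"ty": 0,"tz": 0.01,"twist": 0,"gripper": 1},{"tx": 0,"ty": 0,"tz": 0,"twist": 0,"gripper": 0.2},{"tx": 0,"ty": 0,"tz": 0,"twist": 0,"gripper": -1}])

```text
t: 7.4
position: [0.4067, -0.2009, 0.029]
tcp_rot: [3.141, 0.001, 1.65]
wrist_force: [-0.6, 0.1, 0.6]
opening: 0.694
gripper_force: 0.0
```

Call:
play_rows(targets=[{"tx": 0,"ty": 0,"tz": 0,"twist": 0,"gripper": -1},{"tx": 0,"ty": 0,"tz": 0,"twist": 0,"gripper": -1},{"tx": 0,"ty": 0,"tz": 0,"twist": 0,"gripper": -1},{"tx": 0,"ty": 0,"tz": 0,"twist": 0,"gripper": -1},{"tx": 0,"ty": 0,"tz": 0,"twist": 0,"gripper": -1},{"tx": 0,"ty": 0,"tz": 0,"twist": 0,"gripper": -1},{"tx": 0,"ty": 0,"tz": -0.02,"twist": 0,"gripper": -1},{"tx": 0,"ty": 0,"tz": -0.04,"twist": 0,"gripper": -1},{"tx": 0,"ty": 0,"tz": -0.04,"twist": 0,"gripper": -1},{"tx": 0,"ty": 0,"tz": -0.02,"twist": 0,"gripper": -1},{"tx": 0,"ty": 0,"tz": 0,"twist": 0,"gripper": -1},{"tx": 0,"ty": 0,"tz": 0,"twist": 0,"gripper": -1}])

```text
t: 8.6
position: [0.4059, -0.2003, 0.148]
tcp_rot: [3.142, 0.0, 1.65]
wrist_force: [0.0, -0.5, -3.0]
opening: 0.484
gripper_force: 31.2
```

```bash
python3 - <<'E'
from h import *
x,y=crate(0,-.018)
go(x,y,.036,94.4)
E
```

```text
t8.6 at [ 405.9 -200.3  148. ] yaw 94.5 | twist 0.1 tx -59.8 ty 169.4 tz 112.0
```

Call:
play_rows(targets=[{"tx": -0.01,"ty": 0.025,"tz": 0,"twist": 0,"gripper": -1},{"tx": -0.014,"ty": 0.04,"tz": 0,"twist": 0,"gripper": -1},{"tx": -0.014,"ty": 0.04,"tz": 0,"twist": 0,"gripper": -1},{"tx": -0.014,"ty": 0.04,"tz": 0,"twist": 0,"gripper": -1},{"tx": -0.008,"ty": 0.024,"tz": 0,"twist": 0,"gripper": -1},{"tx": 0,"ty": 0,"tz": 0.025,"twist": 0,"gripper": -1},{"tx": 0,"ty": 0,"tz": 0.035,"twist": 0,"gripper": -1},{"tx": 0,"ty": 0,"tz": 0.03,"twist": 0,"gripper": -1},{"tx": 0,"ty": 0,"tz": 0.015,"twist": 0,"gripper": -1},{"tx": 0,"ty": 0,"tz": 0.006,"twist": 0,"gripper": -1},{"tx": 0,"ty": 0,"tz": 0.0,"twist": 0,"gripper": -1},{"tx": 0,"ty": 0,"tz": 0.002,"twist": 0,"gripper": -1}])

```text
t: 9.8
position: [0.5798, -0.2473, 0.0361]
tcp_rot: [3.14, 0.001, 1.65]
wrist_force: [0.1, -0.6, -1.4]
opening: 0.478
gripper_force: 31.3
```

Call:
play_rows(targets=[{"tx": 0,"ty": 0,"tz": 0,"twist": 0,"gripper": -1},{"tx": 0,"ty": 0,"tz": 0,"twist": 0,"gripper": 0.4},{"tx": 0,"ty": 0,"tz": 0,"twist": 0,"gripper": 1},{"tx": 0,"ty": 0,"tz": 0,"twist": 0,"gripper": 1},{"tx": 0,"ty": 0,"tz": 0,"twist": 0,"gripper": 1},{"tx": 0,"ty": 0,"tz": 0,"twist": 0,"gripper": 1},{"tx": 0,"ty": 0,"tz": -0.02,"twist": 0,"gripper": 1},{"tx": 0,"ty": 0,"tz": -0.045,"twist": 0,"gripper": 1},{"tx": 0,"ty": 0,"tz": -0.045,"twist": 0,"gripper": 1},{"tx": 0,"ty": 0,"tz": -0.01,"twist": 0,"gripper": 1},{"tx": 0,"ty": 0,"tz": 0,"twist": 0,"gripper": 1}])

```text
t: 10.9
position: [0.5799, -0.2473, 0.157]
tcp_rot: [3.139, 0.002, 1.65]
wrist_force: [-0.3, 1.0, -0.7]
opening: 1.001
gripper_force: 0.0
```

```bash
python3 - <<'E'
from h import *
p,d=r.camera("side");W=cloud("side",d);cv2.imwrite("pics/s2.png",p[:,:,::-1])
for nm,x,y in(("c",.405,.121),("b",.416,.208)):
    m=(np.hypot(W[...,0]-x,W[...,1]-y)<.05)&(W[...,2]>.045)&(W[...,2]<.075);P=W[m];print(nm,rect(P[P[:,2]>np.percentile(P[:,2],70)-.006]),m.sum())
m=(np.hypot(W[...,0]-.578,W[...,1]+.229)<.1)&(W[...,2]>.055)&(W[...,2]<.075);print(m.sum(),rect(W[m]))
go(.4045,.1215,.03,90)
E
```

```text
c (404.6, 121.9, 42.5, 52.5, 88.0) 280
b (415.0, 208.8, 50.3, 39.0, 17.5) 319
269 (578.4, -272.9, 47.4, 105.4, 0.2)
t10.9 at [ 579.2 -246.9  154.9] yaw 94.5 | twist 4.5 tx 368.4 ty -174.7 tz 124.9
```

View pics/s2.png

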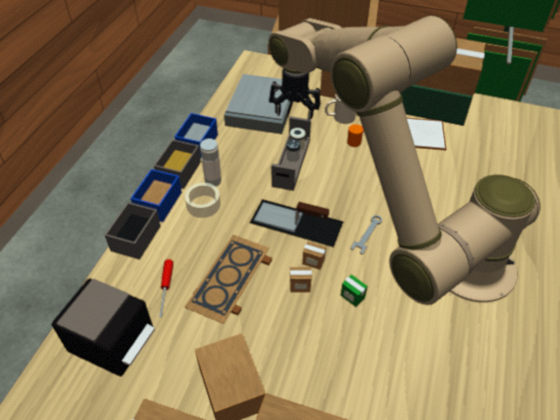

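The filter (297,133) and tin (293,147) stand upright in the crate, and both cartons, (313,256) and (301,280), are in place. Next is carton_c.

Call:
play_rows(targets=[{"tx": 0.0,"ty": 0,"tz": 0,"twist": 4.5,"gripper": 1},{"tx": 0.03,"ty": -0.014,"tz": 0,"twist": 0,"gripper": 1},{"tx": 0.04,"ty": -0.019,"tz": 0,"twist": 0,"gripper": 1},{"tx": 0.04,"ty": -0.019,"tz": 0,"twist": 0,"gripper": 1},{"tx": 0.04,"ty": -0.019,"tz": 0,"twist": 0,"gripper": 1},{"tx": 0.04,"ty": -0.019,"tz": 0,"twist": 0,"gripper": 1},{"tx": 0.04,"ty": -0.019,"tz": 0,"twist": 0,"gripper": 1},{"tx": 0.04,"ty": -0.019,"tz": 0,"twist": 0,"gripper": 1},{"tx": 0.04,"ty": -0.019,"tz": 0,"twist": 0,"gripper": 1},{"tx": 0.04,"ty": -0.019,"tz": 0,"twist": 0,"gripper": 1},{"tx": 0.018,"ty": -0.009,"tz": 0,"twist": 0,"gripper": 1},{"tx": 0,"ty": 0,"tz": 0,"twist": 0,"gripper": 1}])

```text
t: 12.15
position: [0.4022, 0.1226, 0.1538]
tcp_rot: [-3.138, -0.0, 1.575]
wrist_force: [0.8, -0.1, 1.0]
opening: 0.999
gripper_force: 0.0
```

```bash
python3 - <<'E'
from h import *
go(.4045,.1215,.03,89.5)
E
```

```text
t12.2 at [402.2 122.6 153.8] yaw 90.2 | twist 0.7 tx -1.1 ty 2.3 tz 123.8
```

Call:
play_rows(targets=[{"tx": 0,"ty": 0.001,"tz": 0.035,"twist": 0.7,"gripper": 1},{"tx": 0,"ty": 0,"tz": 0.045,"twist": 0,"gripper": 1},{"tx": 0,"ty": 0,"tz": 0.035,"twist": 0,"gripper": 1},{"tx": 0,"ty": 0,"tz": 0.01,"twist": 0,"gripper": 1},{"tx": 0,"ty": 0,"tz": 0,"twist": 0,"gripper": 0.4},{"tx": 0,"ty": 0,"tz": 0,"twist": 0,"gripper": 0},{"tx": 0,"ty": 0,"tz": 0,"twist": 0,"gripper": -1},{"tx": 0,"ty": 0,"tz": 0,"twist": 0,"gripper": -1},{"tx": 0,"ty": 0,"tz": 0,"twist": 0,"gripper": -1},{"tx": 0,"ty": 0,"tz": 0,"twist": 0,"gripper": -1},{"tx": 0,"ty": 0,"tz": 0,"twist": 0,"gripper": -1}])

```text
t: 13.25
position: [0.4063, 0.1208, 0.0317]
tcp_rot: [3.138, 0.0, 1.559]
wrist_force: [-1.0, -2.4, 8.3]
opening: 0.602
gripper_force: 32.3
```

Call:
play_rows(targets=[{"tx": 0,"ty": 0,"tz": -0.02,"twist": 0,"gripper": -1},{"tx": 0,"ty": 0,"tz": -0.04,"twist": 0,"gripper": -1},{"tx": 0,"ty": 0,"tz": -0.045,"twist": 0,"gripper": -1},{"tx": 0,"ty": 0,"tz": -0.035,"twist": 0,"gripper": -1},{"tx": 0,"ty": 0,"tz": -0.01,"twist": -5,"gripper": -1},{"tx": 0,"ty": 0,"tz": 0,"twist": 0,"gripper": -1}])

```text
t: 13.85
position: [0.4058, 0.121, 0.1823]
tcp_rot: [3.137, 0.0, 1.647]
wrist_force: [0.1, 0.4, -1.9]
opening: 0.605
gripper_force: 32.3
```

```bash
python3 - <<'E'
from h import *
x,y=crate(0,.0325)
go(x,y,.036,94.4)
E
```

```text
t13.8 at [405.8 121.  182.3] yaw 94.4 | twist -0.0 tx -329.7 ty 144.8 tz 146.3
```

Call:
play_rows(targets=[{"tx": -0.02,"ty": 0.008,"tz": 0,"twist": 0,"gripper": -1},{"tx": -0.04,"ty": 0.018,"tz": 0,"twist": 0,"gripper": -1},{"tx": -0.04,"ty": 0.018,"tz": 0,"twist": 0,"gripper": -1},{"tx": -0.04,"ty": 0.018,"tz": 0,"twist": 0,"gripper": -1},{"tx": -0.04,"ty": 0.018,"tz": 0,"twist": 0,"gripper": -1},{"tx": -0.04,"ty": 0.018,"tz": 0,"twist": 0,"gripper": -1},{"tx": -0.04,"ty": 0.018,"tz": 0,"twist": 0,"gripper": -1},{"tx": -0.04,"ty": 0.018,"tz": 0,"twist": 0,"gripper": -1},{"tx": -0.029,"ty": 0.011,"tz": 0,"twist": 0,"gripper": -1},{"tx": 0,"ty": 0,"tz": 0.02,"twist": 0,"gripper": -1},{"tx": 0,"ty": 0,"tz": 0.03,"twist": 0,"gripper": -1},{"tx": 0,"ty": 0,"tz": 0,"twist": 0,"gripper": -1}])

```text
t: 15.05
position: [0.5723, -0.1952, 0.1254]
tcp_rot: [-3.134, -0.005, 1.644]
wrist_force: [-0.2, 0.7, -0.5]
opening: 0.605
gripper_force: 32.1
```

```bash
python3 - <<'E'
from h import *
x,y=crate(0,.0325)
go(x,y,.036,94.4)
E
```

```text
t15.1 at [ 572.3 -195.2  125.4] yaw 94.2 | twist -0.2 tx -1.7 ty 3.1 tz 89.4
```

Call:
play_rows(targets=[{"tx": 0,"ty": 0,"tz": 0.03,"twist": 0,"gripper": -1},{"tx": 0,"ty": 0,"tz": 0,"twist": 0,"gripper": -1},{"tx": 0,"ty": 0,"tz": 0,"twist": 0,"gripper": -1}])

```text
t: 15.35
position: [0.5747, -0.1961, 0.1012]
tcp_rot: [-3.142, -0.0, 1.646]
wrist_force: [0.1, -0.3, 0.2]
opening: 0.605
gripper_force: 32.1
```

```bash
python3 - <<'E'
from h import *
x,y=crate(0,.0325)
go(x,y,.037,94.4)
E
```

```text
t15.3 at [ 574.7 -196.1  101.2] yaw 94.3 | twist -0.1 tx -0.5 ty 0.8 tz 64.2
```

Call:
play_rows(targets=[{"tx": 0,"ty": 0.001,"tz": 0.025,"twist": 0,"gripper": -1},{"tx": 0,"ty": 0,"tz": 0.02,"twist": 0,"gripper": -1},{"tx": 0,"ty": 0,"tz": 0.01,"twist": 0,"gripper": -1},{"tx": 0,"ty": 0,"tz": 0.004,"twist": 0,"gripper": -1},{"tx": 0,"ty": 0,"tz": 0.003,"twist": 0,"gripper": -1},{"tx": 0,"ty": 0,"tz": 0.002,"twist": 0,"gripper": -1},{"tx": 0,"ty": 0,"tz": 0,"twist": 0,"gripper": -1}])

```text
t: 16.05
position: [0.5762, -0.1965, 0.0378]
tcp_rot: [3.14, 0.001, 1.646]
wrist_force: [-1.6, 0.2, 4.5]
opening: 0.602
gripper_force: 32.7
```

Call:
play_rows(targets=[{"tx": 0,"ty": 0,"tz": 0,"twist": 0,"gripper": 0.4},{"tx": 0,"ty": 0,"tz": 0,"twist": 0,"gripper": 1},{"tx": 0,"ty": 0,"tz": 0,"twist": 0,"gripper": 1},{"tx": 0,"ty": 0,"tz": 0,"twist": 0,"gripper": 1},{"tx": 0,"ty": 0,"tz": 0,"twist": 0,"gripper": 1},{"tx": 0,"ty": 0,"tz": -0.02,"twist": 0,"gripper": 1},{"tx": 0,"ty": 0,"tz": -0.045,"twist": 0,"gripper": 1},{"tx": 0,"ty": 0,"tz": -0.045,"twist": 0,"gripper": 1},{"tx": 0,"ty": 0,"tz": -0.01,"twist": -8,"gripper": 1},{"tx": 0,"ty": 0,"tz": 0,"twist": -6,"gripper": 1},{"tx": 0,"ty": 0,"tz": 0,"twist": 0,"gripper": 1}])

```text
t: 17.15
position: [0.5756, -0.1961, 0.1566]
tcp_rot: [3.141, 0.0, 1.891]
wrist_force: [-0.3, 0.4, -0.5]
opening: 1.002
gripper_force: 0.0
```

```bash
python3 - <<'E'
from h import *
p,d=r.camera("side");W=cloud("side",d)
for nm,x,y in(("b",.416,.208),):
    m=(np.hypot(W[...,0]-x,W[...,1]-y)<.05)&(W[...,2]>.045)&(W[...,2]<.075);P=W[m];print(nm,rect(P[P[:,2]>np.percentile(P[:,2],70)-.006]),m.sum())
go(.416,.2085,.032,108.5)
E
```

```text
b (414.9, 208.9, 53.0, 41.6, 22.8) 323
t17.2 at [ 575.4 -196.   156.1] yaw 108.2 | twist -0.3 tx 434.2 ty -22.8 tz 124.1
```

Call:
play_rows(targets=[{"tx": 0.025,"ty": -0.002,"tz": 0,"twist": -0.3,"gripper": 1},{"tx": 0.041,"ty": -0.002,"tz": 0,"twist": 0,"gripper": 1},{"tx": 0.041,"ty": -0.002,"tz": 0,"twist": 0,"gripper": 1},{"tx": 0.041,"ty": -0.002,"tz": 0,"twist": 0,"gripper": 1},{"tx": 0.041,"ty": -0.002,"tz": 0,"twist": 0,"gripper": 1},{"tx": 0.041,"ty": -0.002,"tz": 0,"twist": 0,"gripper": 1},{"tx": 0.041,"ty": -0.002,"tz": 0,"twist": 0,"gripper": 1},{"tx": 0.041,"ty": -0.002,"tz": 0,"twist": 0,"gripper": 1},{"tx": 0.041,"ty": -0.002,"tz": 0,"twist": 0,"gripper": 1},{"tx": 0.041,"ty": -0.002,"tz": 0,"twist": 0,"gripper": 1},{"tx": 0.04,"ty": -0.003,"tz": 0,"twist": 0,"gripper": 1}])

```text
t: 18.3
position: [0.4143, 0.2093, 0.156]
tcp_rot: [-3.141, -0.0, 1.893]
wrist_force: [-0.0, -0.6, 0.5]
opening: 0.999
gripper_force: 0.0
```

Call:
play_rows(targets=[{"tx": 0,"ty": 0,"tz": 0,"twist": 0,"gripper": 1},{"tx": 0,"ty": 0,"tz": 0,"twist": 0,"gripper": 1}])

```text
t: 18.5
position: [0.415, 0.2082, 0.156]
tcp_rot: [-3.141, 0.0, 1.896]
wrist_force: [0.6, -0.9, 0.1]
opening: 1.001
gripper_force: 0.0
```

```bash
python3 - <<'E'
from h import *
go(.416,.2085,.032,108.5)
E
```

```text
t18.5 at [415.  208.2 156. ] yaw 108.6 | twist 0.1 tx -0.0 ty 1.1 tz 124.0
```

Call:
play_rows(targets=[{"tx": 0,"ty": 0.001,"tz": 0.035,"twist": 0,"gripper": 1},{"tx": 0,"ty": 0,"tz": 0.045,"twist": 0,"gripper": 1},{"tx": 0,"ty": 0,"tz": 0.035,"twist": 0,"gripper": 1},{"tx": 0,"ty": 0,"tz": 0.009,"twist": 0,"gripper": 1},{"tx": 0,"ty": 0,"tz": 0,"twist": 0,"gripper": 0.4},{"tx": 0,"ty": 0,"tz": 0,"twist": 0,"gripper": 0},{"tx": 0,"ty": 0,"tz": 0,"twist": 0,"gripper": -1},{"tx": 0,"ty": 0,"tz": 0,"twist": 0,"gripper": -1},{"tx": 0,"ty": 0,"tz": 0,"twist": 0,"gripper": -1},{"tx": 0,"ty": 0,"tz": 0,"twist": 0,"gripper": -1},{"tx": 0,"ty": 0,"tz": 0,"twist": 0,"gripper": -1}])

```text
t: 19.6
position: [0.4175, 0.2083, 0.034]
tcp_rot: [3.138, 0.001, 1.896]
wrist_force: [1.0, -2.1, 7.1]
opening: 0.605
gripper_force: 32.3
```

Call:
play_rows(targets=[{"tx": 0,"ty": 0,"tz": -0.02,"twist": 0,"gripper": -1},{"tx": 0,"ty": 0,"tz": -0.04,"twist": 0,"gripper": -1},{"tx": 0,"ty": 0,"tz": -0.045,"twist": 0,"gripper": -1},{"tx": 0,"ty": 0,"tz": -0.025,"twist": 7,"gripper": -1},{"tx": 0,"ty": 0,"tz": -0.01,"twist": 7,"gripper": -1},{"tx": 0,"ty": 0,"tz": 0,"twist": 0,"gripper": -1},{"tx": 0,"ty": 0,"tz": 0,"twist": 0,"gripper": -1}])

```text
t: 20.3
position: [0.4159, 0.2081, 0.1722]
tcp_rot: [-3.142, -0.0, 1.655]
wrist_force: [-0.2, 0.3, -2.2]
opening: 0.602
gripper_force: 32.5
```

```bash
python3 - <<'E'
from h import *
x,y=crate(0,.080)
go(x,y,.040,94.4)
E
```

```text
t20.3 at [415.9 208.1 172.2] yaw 94.8 | twist 0.4 tx -368.3 ty 128.1 tz 132.2
```

Call:
play_rows(targets=[{"tx": -0.02,"ty": 0.007,"tz": 0,"twist": 0.4,"gripper": -1},{"tx": -0.038,"ty": 0.013,"tz": 0,"twist": 0,"gripper": -1},{"tx": -0.038,"ty": 0.013,"tz": 0,"twist": 0,"gripper": -1},{"tx": -0.038,"ty": 0.013,"tz": 0,"twist": 0,"gripper": -1},{"tx": -0.038,"ty": 0.013,"tz": 0,"twist": 0,"gripper": -1},{"tx": -0.038,"ty": 0.013,"tz": 0,"twist": 0,"gripper": -1},{"tx": -0.038,"ty": 0.013,"tz": 0,"twist": 0,"gripper": -1},{"tx": -0.038,"ty": 0.013,"tz": 0,"twist": 0,"gripper": -1},{"tx": -0.038,"ty": 0.013,"tz": 0,"twist": 0,"gripper": -1},{"tx": -0.03,"ty": 0.012,"tz": 0,"twist": 0,"gripper": -1},{"tx": -0.014,"ty": 0.005,"tz": 0,"twist": 0,"gripper": -1},{"tx": 0,"ty": 0,"tz": 0.01,"twist": 0,"gripper": -1}])

```text
t: 21.5
position: [0.5715, -0.1511, 0.1615]
tcp_rot: [3.141, 0.0, 1.645]
wrist_force: [0.2, 0.6, -1.2]
opening: 0.606
gripper_force: 32.5
```

Call:
play_rows(targets=[{"tx": 0,"ty": 0,"tz": 0.03,"twist": 0,"gripper": -1},{"tx": 0,"ty": 0,"tz": 0.02,"twist": 0,"gripper": -1},{"tx": 0,"ty": 0,"tz": 0,"twist": 0,"gripper": -1},{"tx": 0,"ty": 0,"tz": 0,"twist": 0,"gripper": -1}])

```text
t: 21.9
position: [0.5709, -0.1486, 0.1122]
tcp_rot: [-3.141, -0.001, 1.646]
wrist_force: [1.2, 0.3, -0.4]
opening: 0.604
gripper_force: 32.3
```

```bash
python3 - <<'E'
from h import *
x,y=crate(0,.080)
go(x,y,.040,94.4)
E
```

```text
t21.9 at [ 570.9 -148.6  112.2] yaw 94.3 | twist -0.1 tx -0.7 ty 0.9 tz 72.2
```

Call:
play_rows(targets=[{"tx": -0.001,"ty": 0.001,"tz": 0.03,"twist": 0,"gripper": -1},{"tx": 0,"ty": 0,"tz": 0.025,"twist": 0,"gripper": -1},{"tx": 0,"ty": 0,"tz": 0.01,"twist": 0,"gripper": -1},{"tx": 0,"ty": 0,"tz": 0.004,"twist": 0,"gripper": -1},{"tx": 0,"ty": 0,"tz": 0.003,"twist": 0,"gripper": -1},{"tx": 0,"ty": 0,"tz": 0.001,"twist": 0,"gripper": -1},{"tx": 0,"ty": 0,"tz": 0,"twist": 0,"gripper": -1}])

```text
t: 22.6
position: [0.5726, -0.1504, 0.0401]
tcp_rot: [3.14, 0.001, 1.645]
wrist_force: [-0.2, -0.3, -1.6]
opening: 0.607
gripper_force: 32.4
```

Call:
play_rows(targets=[{"tx": 0,"ty": 0,"tz": 0.0015,"twist": 0,"gripper": -1},{"tx": 0,"ty": 0,"tz": 0,"twist": 0,"gripper": 0.4},{"tx": 0,"ty": 0,"tz": 0,"twist": 0,"gripper": 1},{"tx": 0,"ty": 0,"tz": 0,"twist": 0,"gripper": 1},{"tx": 0,"ty": 0,"tz": 0,"twist": 0,"gripper": 1},{"tx": 0,"ty": 0,"tz": 0,"twist": 0,"gripper": 1},{"tx": 0,"ty": 0,"tz": -0.02,"twist": 0,"gripper": 1},{"tx": 0,"ty": 0,"tz": -0.045,"twist": 0,"gripper": 1},{"tx": 0,"ty": 0,"tz": -0.045,"twist": 0,"gripper": 1},{"tx": 0,"ty": 0,"tz": -0.03,"twist": 0,"gripper": 1},{"tx": 0,"ty": 0,"tz": -0.01,"twist": 0,"gripper": 1},{"tx": 0,"ty": 0,"tz": 0,"twist": 0,"gripper": 1}])

```text
t: 23.8
position: [0.5725, -0.1504, 0.1886]
tcp_rot: [3.14, 0.001, 1.645]
wrist_force: [0.4, 0.0, -0.5]
opening: 1.001
gripper_force: 0.0
```

Call:
play_rows(targets=[{"tx": 0,"ty": 0,"tz": 0,"twist": 8,"gripper": 1},{"tx": 0,"ty": 0,"tz": 0,"twist": 8,"gripper": 1},{"tx": 0,"ty": 0,"tz": 0,"twist": 8,"gripper": 1},{"tx": 0,"ty": 0,"tz": 0,"twist": 8,"gripper": 1},{"tx": 0,"ty": 0,"tz": 0,"twist": 8,"gripper": 1},{"tx": 0,"ty": 0,"tz": 0,"twist": 8,"gripper": 1},{"tx": 0,"ty": 0,"tz": 0,"twist": 8,"gripper": 1},{"tx": 0,"ty": 0,"tz": 0,"twist": 8,"gripper": 1},{"tx": 0,"ty": 0,"tz": 0,"twist": 8,"gripper": 1},{"tx": 0,"ty": 0,"tz": 0,"twist": 8,"gripper": 1},{"tx": 0,"ty": 0,"tz": 0,"twist": 8,"gripper": 1},{"tx": 0,"ty": 0,"tz": 0,"twist": 8,"gripper": 1}])

```text
t: 25.0
position: [0.5715, -0.15, 0.1853]
tcp_rot: [-3.14, 0.004, -0.037]
wrist_force: [0.2, 0.4, 0.8]
opening: 1.002
gripper_force: 0.0
```

```bash
python3 - <<'E'
from h import *
p,d=r.camera("side");cv2.imwrite("pics/s3.png",cv2.resize(p[90:370,150:400,::-1],None,fx=2.1,fy=2.1,interpolation=cv2.INTER_CUBIC))
go(.452,.0025,.15,-1.7)
E
```

```text
t25.1 at [ 571.5 -150.   185.4] yaw -2.5 | twist -0.8 tx -124.0 ty -148.8 tz 35.4
```

View pics/s3.png

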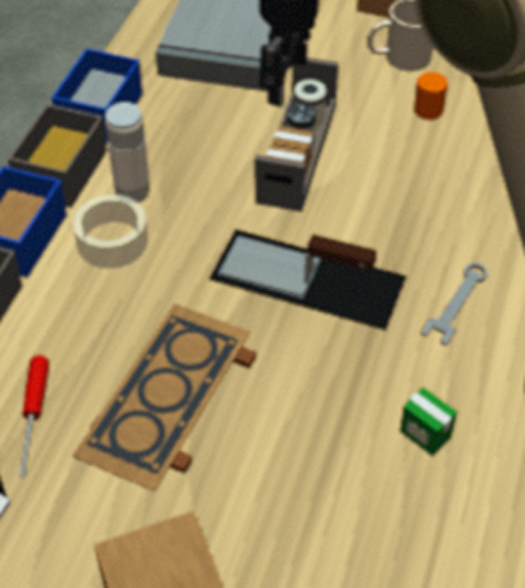

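All four parts stand in the crate: filter (310,90), tin (300,112), cartons (292,140) and (286,158). The lifter lies on its mat at (310,270), and the board is on the battens at (165,395). Next I grasp the lifter and measure the board from its gasket.

Call:
play_rows(targets=[{"tx": -0.02,"ty": -0.023,"tz": 0.005,"twist": -0.8,"gripper": 1},{"tx": -0.03,"ty": -0.035,"tz": 0.01,"twist": 0,"gripper": 1},{"tx": -0.03,"ty": -0.035,"tz": 0.01,"twist": 0,"gripper": 1},{"tx": -0.026,"ty": -0.033,"tz": 0.01,"twist": 0,"gripper": 1},{"tx": -0.018,"ty": -0.023,"tz": 0,"twist": 0,"gripper": 1},{"tx": 0,"ty": 0,"tz": 0,"twist": 0,"gripper": 1},{"tx": 0,"ty": 0,"tz": 0,"twist": 0,"gripper": 1},{"tx": 0,"ty": 0,"tz": 0,"twist": 0,"gripper": 1}])

```text
t: 25.85
position: [0.4514, 0.0005, 0.1523]
tcp_rot: [-3.142, 0.001, -0.017]
wrist_force: [-0.8, -0.2, 0.2]
opening: 0.998
gripper_force: 0.0
```

```bash
python3 - <<'E'
from h import *
go(.452,.0025,.05,-1.7)
for n in("top","side"):
    f=np.load(n+"0.npz")["p"]; W=np.load(n+"W.npy")
    reg=(abs(W[...,0]-.59)<.1)&(abs(W[...,1]-.248)<.16)&(W[...,2]<.05)
    dark=(reg&(f.max(-1)<75)).astype(np.uint8)
    k,lab,st,_=cv2.connectedComponentsWithStats(dark,connectivity=8)
    i=[j for j in range(1,k) if st[j,4]>25]
    v,u=np.nonzero(np.isin(lab,i)); P=plane(n,np.c_[u,v],.018); print(n,"gasket",rect(P),len(u))
    hsv=cv2.cvtColor(f,cv2.COLOR_RGB2HSV)
    print("col board",f[190,190] if n=="top" else "", np.median(f[reg&(W[...,2]>.0165)],0), np.median(f[reg&(W[...,2]<.006)],0))
    # board long far edge: depth points z>.0165 -> extent in frame
    P=W[reg&(W[...,2]>.0165)&(W[...,2]<.03)]
    a=np.radians(-6.8); X=(P[:,0]-.59)*np.cos(a)+(P[:,1]-.248)*np.sin(a); Y=-(P[:,0]-.59)*np.sin(a)+(P[:,1]-.248)*np.cos(a)
    mid=abs(Y)<.06; print("mid x extent",np.percentile(X[mid],[1,99]),"y",np.percentile(Y,[.5,99.5]))
E
```

```text
t25.9 at [451.4   0.5 152.3] yaw -1.0 | twist 0.7 tx 0.5 ty -2.0 tz 102.3
top gasket (599.5, 247.4, 216.4, 94.9, 83.6) 1031
col board [52 50 52] [90. 70. 52.] [134. 114.  81.]
mid x extent [-0.04584297  0.06343774] y [-0.12594148  0.12557535]
side gasket (598.0, 246.6, 212.8, 91.9, 83.6) 827
col board  [122.  98.  68.] [190. 170. 117.]
mid x extent [-0.04732022  0.0601324 ] y [-0.12435574  0.12741269]
```

Call:
play_rows(targets=[{"tx": 0,"ty": -0.002,"tz": 0.03,"twist": 0.7,"gripper": 1},{"tx": 0,"ty": 0,"tz": 0.035,"twist": 0,"gripper": 1},{"tx": 0,"ty": 0,"tz": 0.028,"twist": 0,"gripper": 1},{"tx": 0,"ty": 0,"tz": 0.01,"twist": 0,"gripper": 1},{"tx": 0,"ty": 0,"tz": 0,"twist": 0,"gripper": 0.3},{"tx": 0,"ty": 0,"tz": 0,"twist": 0,"gripper": -0.2},{"tx": 0,"ty": 0,"tz": 0,"twist": 0,"gripper": -1},{"tx": 0,"ty": 0,"tz": 0,"twist": 0,"gripper": -1},{"tx": 0,"ty": 0,"tz": 0,"twist": 0,"gripper": -1},{"tx": 0,"ty": 0,"tz": 0,"twist": 0,"gripper": -1},{"tx": 0,"ty": 0,"tz": 0,"twist": 0,"gripper": -1},{"tx": 0,"ty": 0,"tz": 0,"twist": 0,"gripper": -1}], newtons=100)

```text
t: 27.05
position: [0.4516, 0.003, 0.0509]
tcp_rot: [3.141, -0.002, -0.029]
wrist_force: [-2.8, 0.2, 8.1]
opening: 0.265
gripper_force: 97.8
```

Call:
play_rows(targets=[{"tx": 0,"ty": 0,"tz": -0.01,"twist": 0,"gripper": -1},{"tx": 0,"ty": 0,"tz": -0.03,"twist": 0,"gripper": -1},{"tx": 0,"ty": 0,"tz": -0.03,"twist": 0,"gripper": -1},{"tx": 0,"ty": 0,"tz": -0.01,"twist": 0,"gripper": -1},{"tx": 0,"ty": 0,"tz": 0,"twist": 0,"gripper": -1},{"tx": 0,"ty": 0,"tz": 0,"twist": 0,"gripper": -1}])

```text
t: 27.65
position: [0.4505, 0.0033, 0.1288]
tcp_rot: [-3.141, 0.002, -0.029]
wrist_force: [-0.6, -0.3, -3.4]
opening: 0.262
gripper_force: 98.2
```

```bash
cat >> h.py <<'E'
def lifter(z0,z1,rest=False):
    "blade plane and handle seen by the side camera near the tool"
    s=r.get_state(); p,d=r.camera("side"); W=cloud("side",d); a=s["tcp_rot"][2]; t=s["position"]
    X=(W[...,0]-t[0])*np.cos(a)+(W[...,1]-t[1])*np.sin(a); Y=-(W[...,0]-t[0])*np.sin(a)+(W[...,1]-t[1])*np.cos(a); Z=W[...,2]
    m=(X>.035)&(X<.16)&(abs(Y)<.05)&(Z>z0)&(Z<z1)
    A=np.c_[X[m],Y[m],np.ones(m.sum())]; c,*_=np.linalg.lstsq(A,Z[m],rcond=None); res=Z[m]-A@c
    k=abs(res)<.006; c,*_=np.linalg.lstsq(A[k],Z[m][k],rcond=None)
    print("blade n",k.sum(),"slope x,y deg",np.degrees(c[:2]).round(2),"z at blade centre x=92mm: %.4f"%(c[0]*.092+c[2]),"rect",rect(np.c_[X[m],Y[m]][k]))
    return p
E
python3 - <<'E'
from h import *
s=r.get_state(); z=s["position"][2]; print(s["position"],np.degrees(s["tcp_rot"]))
p=lifter(z-.048-.02,z-.048+.03)
cv2.imwrite("pics/s4.png",cv2.resize(p[150:350,150:400,::-1],None,fx=2.6,fy=2.6,interpolation=cv2.INTER_CUBIC))
E
```

```text
[0.45046116 0.0032819  0.12880103] [-1.79976245e+02  9.82524225e-02 -1.67669223e+00]
blade n 738 slope x,y deg [-0.27  0.58] z at blade centre x=92mm: 0.0816 rect (92.4, 0.1, 115.6, 76.0, 1.2)
```

View pics/s4.png

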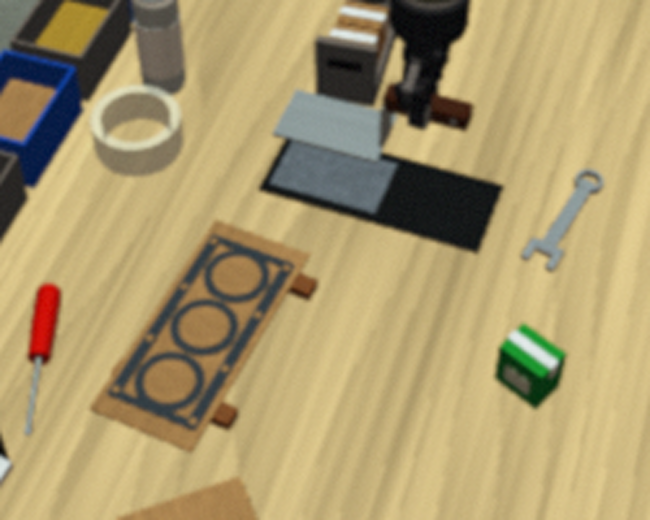

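The lifter is held level above its mat, with the blade at (330,125). The board and battens are undisturbed at (205,335). Next I go to the stand's robot side.

```bash
python3 - <<'E'
from h import *
go(.3525,.2748,.129,-6.4)
E
```

```text
t27.7 at [450.3   3.3 128.5] yaw -1.7 | twist 4.7 tx -127.5 ty -258.9 tz -0.5
```

Call:
play_rows(targets=[{"tx": 0,"ty": 0,"tz": 0,"twist": 4.7,"gripper": -1},{"tx": -0.01,"ty": -0.02,"tz": 0,"twist": 0,"gripper": -1},{"tx": -0.015,"ty": -0.03,"tz": 0,"twist": 0,"gripper": -1},{"tx": -0.015,"ty": -0.03,"tz": 0,"twist": 0,"gripper": -1},{"tx": -0.015,"ty": -0.03,"tz": 0,"twist": 0,"gripper": -1},{"tx": -0.015,"ty": -0.03,"tz": 0,"twist": 0,"gripper": -1},{"tx": -0.015,"ty": -0.03,"tz": 0,"twist": 0,"gripper": -1},{"tx": -0.015,"ty": -0.03,"tz": 0,"twist": 0,"gripper": -1},{"tx": -0.015,"ty": -0.03,"tz": 0,"twist": 0,"gripper": -1},{"tx": -0.0125,"ty": -0.029,"tz": 0,"twist": 0,"gripper": -1},{"tx": 0,"ty": 0,"tz": 0,"twist": 0,"gripper": -1},{"tx": 0,"ty": 0,"tz": 0,"twist": 0,"gripper": -1}])

```text
t: 28.9
position: [0.3525, 0.2747, 0.1287]
tcp_rot: [3.14, 0.002, -0.11]
wrist_force: [-0.5, -0.4, -2.6]
opening: 0.266
gripper_force: 98.7
```

Call:
play_rows(targets=[{"tx": 0,"ty": 0,"tz": 0.02,"twist": 0,"gripper": -1},{"tx": 0,"ty": 0,"tz": 0.025,"twist": 0,"gripper": -1},{"tx": 0,"ty": 0,"tz": 0.015,"twist": 0,"gripper": -1},{"tx": 0,"ty": 0,"tz": 0.01,"twist": 0,"gripper": -1},{"tx": 0,"ty": 0,"tz": 0,"twist": 0,"gripper": -1},{"tx": 0,"ty": 0,"tz": 0,"twist": 0,"gripper": -1},{"tx": 0,"ty": 0,"tz": 0,"twist": 0,"gripper": -1}])

```text
t: 29.6
position: [0.3537, 0.2747, 0.0605]
tcp_rot: [-3.141, -0.001, -0.112]
wrist_force: [-1.3, 0.0, -1.9]
opening: 0.258
gripper_force: 98.7
```

```bash
python3 - <<'E'
from h import *
go(.3525,.2748,.0535,-6.4)
z=r.get_state()["position"][2]
p=lifter(z-.048-.004,z-.048+.02)
go(.3525,.2748,.0535,-6.4)
cv2.imwrite("pics/s5.png",cv2.resize(p[200:340,150:400,::-1],None,fx=3,fy=3,interpolation=cv2.INTER_CUBIC))
E
```

```text
t29.6 at [353.7 274.7  60.5] yaw -6.4 | twist 0.0 tx -1.2 ty 0.0 tz 7.0
blade n 1035 slope x,y deg [0.02 0.11] z at blade centre x=92mm: 0.0136 rect (92.7, -0.1, 113.5, 75.2, 0.3)
t29.6 at [353.6 274.8  60.5] yaw -6.4 | twist 0.0 tx -1.1 ty 0.1 tz 7.0
```

View pics/s5.png

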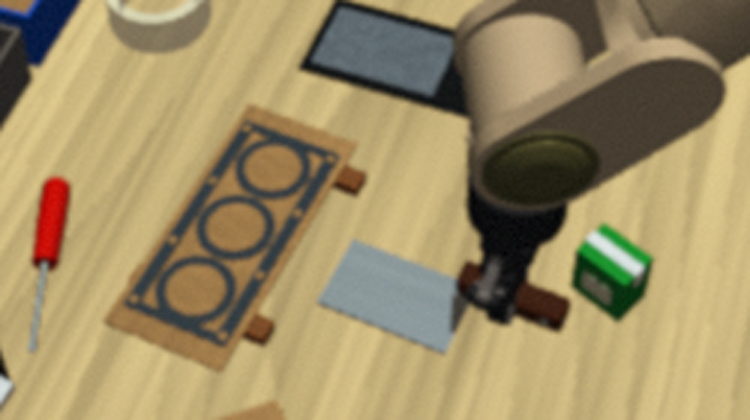

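The blade (390,295) is level and low, and its axis points at the board's middle circle (238,228) between the battens at (348,178) and (258,330). I slide it in.

Call:
play_rows(targets=[{"tx": 0,"ty": 0,"tz": 0.003,"twist": 0,"gripper": -1},{"tx": 0,"ty": 0,"tz": 0.003,"twist": 0,"gripper": -1},{"tx": 0,"ty": 0,"tz": 0,"twist": 0,"gripper": -1},{"tx": 0.01,"ty": 0,"tz": 0,"twist": 0,"gripper": -1},{"tx": 0.015,"ty": 0,"tz": 0,"twist": 0,"gripper": -1},{"tx": 0.015,"ty": 0,"tz": 0,"twist": 0,"gripper": -1},{"tx": 0.01,"ty": 0,"tz": 0,"twist": 0,"gripper": -1},{"tx": 0,"ty": 0,"tz": 0,"twist": 0,"gripper": -1}])

```text
t: 30.45
position: [0.4042, 0.2689, 0.0538]
tcp_rot: [-3.141, -0.001, -0.112]
wrist_force: [0.5, -0.6, -1.8]
opening: 0.264
gripper_force: 98.7
```

```bash
python3 - <<'E'
from h import *
x=.598-.100*np.cos(np.radians(6.4)); y=.2473+.100*np.sin(np.radians(6.4))
go(x,y,.0535,-6.4); print(r.get_state()["wrist_force"])
E
```

```text
t30.4 at [404.2 268.9  53.8] yaw -6.4 | twist -0.0 tx 95.0 ty -0.1 tz 0.3
[ 0.54096007 -0.60268564 -1.84255258]
```

Call:
play_rows(targets=[{"tx": 0.01,"ty": 0,"tz": 0,"twist": 0,"gripper": -1},{"tx": 0.015,"ty": 0,"tz": 0,"twist": 0,"gripper": -1},{"tx": 0.015,"ty": 0,"tz": 0,"twist": 0,"gripper": -1},{"tx": 0.015,"ty": 0,"tz": 0,"twist": 0,"gripper": -1},{"tx": 0.01,"ty": 0,"tz": 0,"twist": 0,"gripper": -1},{"tx": 0.01,"ty": 0,"tz": 0,"twist": 0,"gripper": -1},{"tx": 0,"ty": 0,"tz": 0,"twist": 0,"gripper": -1}])

```text
t: 31.15
position: [0.4782, 0.2607, 0.0538]
tcp_rot: [-3.141, -0.001, -0.112]
wrist_force: [-0.9, -0.6, -2.2]
opening: 0.26
gripper_force: 98.7
```

Call:
play_rows(targets=[{"tx": 0.01,"ty": 0,"tz": 0,"twist": 0,"gripper": -1},{"tx": 0.006,"ty": 0,"tz": 0,"twist": 0,"gripper": -1},{"tx": 0.003,"ty": 0,"tz": 0,"twist": 0,"gripper": -1},{"tx": 0,"ty": 0,"tz": 0,"twist": 0,"gripper": -1},{"tx": 0,"ty": 0,"tz": 0,"twist": 0,"gripper": -1}])

```text
t: 31.65
position: [0.496, 0.2587, 0.0537]
tcp_rot: [3.142, 0.0, -0.111]
wrist_force: [0.2, -0.4, -2.2]
opening: 0.263
gripper_force: 98.8
```

```bash
python3 - <<'E'
from h import *
s=r.get_state();print(s["position"],s["wrist_force"])
p,d=r.camera("side"); cv2.imwrite("pics/s6.png",cv2.resize(p[200:340,150:350,::-1],None,fx=3.6,fy=3.6,interpolation=cv2.INTER_CUBIC))
E
```

```text
[0.49601752 0.25872764 0.05372574] [ 0.22110631 -0.42883476 -2.15301307]
```

View pics/s6.png

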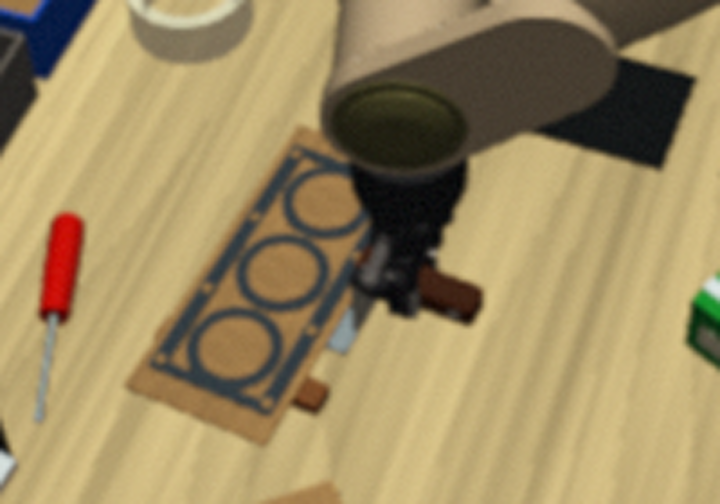

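The blade is under the board, with only its rear corner showing at (340,335), and nothing shifted. I lift gently.

Call:
play_rows(targets=[{"tx": 0,"ty": 0,"tz": -0.003,"twist": 0,"gripper": -1},{"tx": 0,"ty": 0,"tz": -0.003,"twist": 0,"gripper": -1},{"tx": 0,"ty": 0,"tz": -0.003,"twist": 0,"gripper": -1},{"tx": 0,"ty": 0,"tz": -0.005,"twist": 0,"gripper": -1},{"tx": 0,"ty": 0,"tz": -0.009,"twist": 0,"gripper": -1},{"tx": 0,"ty": 0,"tz": -0.013,"twist": 0,"gripper": -1},{"tx": 0,"ty": 0,"tz": -0.017,"twist": 0,"gripper": -1},{"tx": 0,"ty": 0,"tz": -0.019,"twist": 0,"gripper": -1},{"tx": 0,"ty": 0,"tz": -0.018,"twist": 0,"gripper": -1},{"tx": 0,"ty": 0,"tz": -0.014,"twist": 0,"gripper": -1},{"tx": 0,"ty": 0,"tz": -0.008,"twist": 0,"gripper": -1},{"tx": 0,"ty": 0,"tz": -0.003,"twist": 0,"gripper": -1}])

```text
t: 32.9
position: [0.4965, 0.2588, 0.17]
tcp_rot: [-3.141, -0.002, -0.111]
wrist_force: [0.1, -0.7, -3.4]
opening: 0.262
gripper_force: 98.6
```

Call:
play_rows(targets=[{"tx": 0,"ty": 0,"tz": 0,"twist": 0,"gripper": -1},{"tx": 0,"ty": 0,"tz": 0,"twist": 0,"gripper": -1},{"tx": 0,"ty": 0,"tz": 0,"twist": 0,"gripper": -1}])

```text
t: 33.2
position: [0.496, 0.2586, 0.1681]
tcp_rot: [3.141, 0.001, -0.111]
wrist_force: [0.1, -0.4, -3.2]
opening: 0.261
gripper_force: 98.6
```

```bash
cat >> h.py <<'E'
def board(save=None):
    "board pose in the tool frame (x ahead, y left), from dark gasket and depth"
    s=r.get_state(); a=s["tcp_rot"][2]; t=s["position"]; zt=t[2]-.049+.007
    for n in("side","top"):
        p,d=r.camera(n); W=cloud(n,d)
        X=(W[...,0]-t[0])*np.cos(a)+(W[...,1]-t[1])*np.sin(a); Y=-(W[...,0]-t[0])*np.sin(a)+(W[...,1]-t[1])*np.cos(a); Z=W[...,2]
        m=(X>.035)&(X<.19)&(abs(Y)<.16)&(abs(Z-zt)<.012)
        if m.sum()<50: print(n,"few"); continue
        A=np.c_[X[m],Y[m],np.ones(m.sum())]; c,*_=np.linalg.lstsq(A,Z[m],rcond=None)
        print(n,"board tool-frame rect",rect(A),"n",m.sum(),"slopes deg",np.degrees(c[:2]).round(2),"topz@0.1 %.4f"%(c[0]*.1+c[2]),end=" ")
        print("world rect",rect(W[m]))
        if save==n: cv2.imwrite("pics/b_%d.png"%(s["t"]*10),p[:,:,::-1])
E
python3 - <<'E'
from h import *
s=r.get_state();print(s["position"],s["wrist_force"],np.degrees(s["tcp_rot"]))
board()
go(*crate(-.102,0),.166,4.4)
E
```

```text
[0.49597367 0.25861082 0.16812229] [ 0.05373467 -0.44180813 -3.19651625] [ 1.79972141e+02  7.09341489e-02 -6.37465705e+00]
side board tool-frame rect (96.4, -1.0, 257.9, 122.2, 89.9) n 3429 slopes deg [-0.4  -0.17] topz@0.1 0.1254 world rect (591.6, 247.0, 257.9, 122.2, 83.5)
top board tool-frame rect (99.8, 0.3, 123.2, 256.1, 0.3) n 2133 slopes deg [-0.46  0.17] topz@0.1 0.1254 world rect (595.2, 247.8, 256.1, 123.2, 83.9)
t33.3 at [496.1 258.6 168.3] yaw -6.4 | twist -10.8 tx -57.7 ty 492.5 tz 2.3
```

```bash
python3 - <<'E'
from h import *
print(plane("top",[(306,135),(307,118),(272,134)],0.15).round(3))
E
```

```text
[[ 0.724 -0.071  0.15 ]
 [ 0.775 -0.075  0.15 ]
 [ 0.728  0.026  0.15 ]]
```

Call:
play_rows(targets=[{"tx": 0,"ty": 0,"tz": 0,"twist": -0.8,"gripper": -1},{"tx": 0,"ty": 0,"tz": 0,"twist": -1.5,"gripper": -1},{"tx": 0,"ty": 0,"tz": 0,"twist": -1.8,"gripper": -1},{"tx": 0,"ty": 0,"tz": 0,"twist": -1.8,"gripper": -1},{"tx": 0,"ty": 0,"tz": 0,"twist": -1.8,"gripper": -1},{"tx": 0,"ty": 0,"tz": 0,"twist": -1.7,"gripper": -1},{"tx": 0,"ty": 0,"tz": 0,"twist": -1,"gripper": -1},{"tx": 0,"ty": 0,"tz": 0,"twist": -0.4,"gripper": -1}])

```text
t: 34.1
position: [0.4962, 0.2587, 0.1688]
tcp_rot: [3.142, 0.0, 0.078]
wrist_force: [0.3, 0.0, -3.4]
opening: 0.261
gripper_force: 98.6
```

Call:
play_rows(targets=[{"tx": -0.0006,"ty": 0.005,"tz": 0,"twist": 0,"gripper": -1},{"tx": -0.0012,"ty": 0.01,"tz": 0,"twist": 0,"gripper": -1},{"tx": -0.0018,"ty": 0.015,"tz": 0,"twist": 0,"gripper": -1},{"tx": -0.0023,"ty": 0.02,"tz": 0,"twist": 0,"gripper": -1},{"tx": -0.003,"ty": 0.025,"tz": 0,"twist": 0,"gripper": -1},{"tx": -0.0035,"ty": 0.03,"tz": 0,"twist": 0,"gripper": -1},{"tx": -0.0035,"ty": 0.03,"tz": 0,"twist": 0,"gripper": -1},{"tx": -0.0035,"ty": 0.03,"tz": 0,"twist": 0,"gripper": -1},{"tx": -0.0035,"ty": 0.03,"tz": 0,"twist": 0,"gripper": -1},{"tx": -0.0035,"ty": 0.03,"tz": 0,"twist": 0,"gripper": -1},{"tx": -0.0035,"ty": 0.03,"tz": 0,"twist": 0,"gripper": -1},{"tx": -0.0035,"ty": 0.03,"tz": 0,"twist": 0,"gripper": -1}])

```text
t: 35.3
position: [0.4842, -0.0303, 0.169]
tcp_rot: [3.141, -0.0, 0.076]
wrist_force: [0.7, -0.1, -3.5]
opening: 0.261
gripper_force: 98.6
```

Call:
play_rows(targets=[{"tx": -0.0035,"ty": 0.03,"tz": 0,"twist": 0,"gripper": -1},{"tx": -0.0035,"ty": 0.03,"tz": 0,"twist": 0,"gripper": -1},{"tx": -0.0035,"ty": 0.03,"tz": 0,"twist": 0,"gripper": -1},{"tx": -0.0035,"ty": 0.03,"tz": 0,"twist": 0,"gripper": -1},{"tx": -0.003,"ty": 0.025,"tz": 0,"twist": 0,"gripper": -1},{"tx": -0.0023,"ty": 0.02,"tz": 0,"twist": 0,"gripper": -1},{"tx": -0.0018,"ty": 0.015,"tz": 0,"twist": 0,"gripper": -1},{"tx": -0.0012,"ty": 0.01,"tz": 0,"twist": 0,"gripper": -1},{"tx": -0.0006,"ty": 0.005,"tz": 0,"twist": 0,"gripper": -1},{"tx": 0,"ty": 0,"tz": 0,"twist": 0,"gripper": -1},{"tx": 0,"ty": 0,"tz": 0,"twist": 0,"gripper": -1},{"tx": 0,"ty": 0,"tz": 0,"twist": 0,"gripper": -1}])

```text
t: 36.5
position: [0.4772, -0.2236, 0.1688]
tcp_rot: [-3.141, 0.0, 0.078]
wrist_force: [-0.1, 0.3, -4.3]
opening: 0.265
gripper_force: 98.6
```

```bash
python3 - <<'E'
from h import *
s=r.get_state();print(s["position"],s["wrist_force"],np.degrees(s["tcp_rot"]))
board("side")
go(*crate(-.102,0),.139,4.4)
E
ls pics/b_*
```

```text
[ 0.47723418 -0.22359372  0.16882998] [-0.13025595  0.34501566 -4.33608106] [-1.79993894e+02  1.19376592e-03  4.47372802e+00]
side board tool-frame rect (96.1, -0.8, 121.7, 265.5, 0.5) n 2119 slopes deg [-0.33  0.06] topz@0.1 0.1260 world rect (573.1, -216.9, 121.7, 265.5, 4.9)
top board tool-frame rect (103.8, 0.9, 118.0, 257.3, 1.4) n 2123 slopes deg [-0.59 -0.15] topz@0.1 0.1258 world rect (580.6, -214.6, 118.0, 257.3, 5.8)
t36.6 at [ 477.3 -223.7  168.9] yaw 4.5 | twist 0.1 tx -2.0 ty 13.0 tz 29.9
pics/b_365.png
```

Call:
play_rows(targets=[{"tx": -0.001,"ty": 0.004,"tz": 0,"twist": 0,"gripper": -1},{"tx": 0,"ty": 0.005,"tz": 0,"twist": 0,"gripper": -1},{"tx": 0,"ty": 0.004,"tz": 0,"twist": 0,"gripper": -1},{"tx": 0,"ty": 0,"tz": 0.005,"twist": 0,"gripper": -1},{"tx": 0,"ty": 0,"tz": 0.008,"twist": 0,"gripper": -1},{"tx": 0,"ty": 0,"tz": 0.006,"twist": 0,"gripper": -1},{"tx": 0,"ty": 0,"tz": 0.003,"twist": 0,"gripper": -1},{"tx": 0,"ty": 0,"tz": 0,"twist": 0,"gripper": -1},{"tx": 0,"ty": 0,"tz": 0,"twist": 0,"gripper": -1}])

```text
t: 37.5
position: [0.4773, -0.2373, 0.1469]
tcp_rot: [3.141, -0.0, 0.077]
wrist_force: [-0.2, -0.5, -3.2]
opening: 0.262
gripper_force: 98.6
```

```bash
python3 - <<'E'
from h import *
board("top")
go(*crate(-.102,0),.129,4.4)
p,d=r.camera("side"); cv2.imwrite("pics/s7.png",cv2.resize(p[80:260,180:430,::-1],None,fx=3,fy=3,interpolation=cv2.INTER_CUBIC))
E
```

```text
side board tool-frame rect (96.6, -0.4, 122.8, 263.8, 0.7) n 2068 slopes deg [-0.26  0.11] topz@0.1 0.1041 world rect (573.6, -230.2, 122.8, 263.8, 5.1)
top board tool-frame rect (105.0, 1.2, 112.1, 255.9, 1.0) n 2087 slopes deg [-0.65 -0.17] topz@0.1 0.1040 world rect (581.9, -227.9, 112.1, 255.9, 5.4)
t37.6 at [ 477.3 -237.3  147.1] yaw 4.4 | twist 0.0 tx -0.9 ty -0.6 tz 18.1
```

View pics/s7.png

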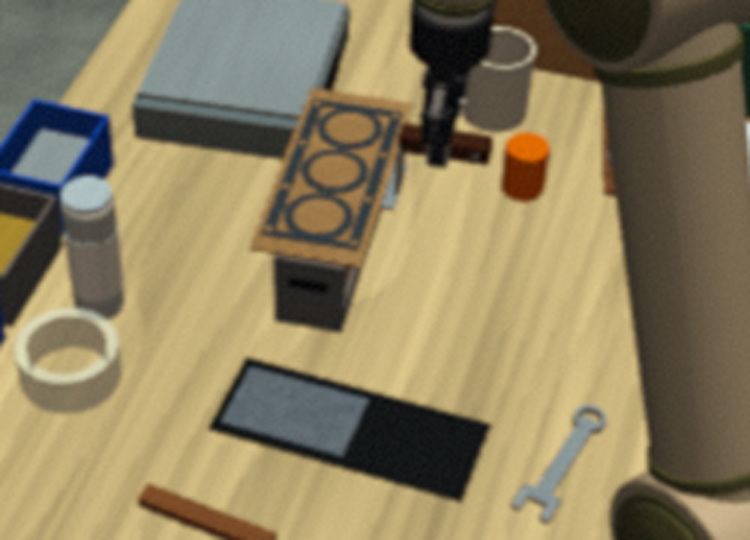

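The board is level above the crate, spanning both end walls (near wall at (315,290)), with about 2 mm to correct. I lower it.

Call:
play_rows(targets=[{"tx": -0.002,"ty": 0,"tz": 0.003,"twist": 0,"gripper": -1},{"tx": 0,"ty": 0,"tz": 0.004,"twist": 0,"gripper": -1},{"tx": 0,"ty": 0,"tz": 0.003,"twist": 0,"gripper": -1},{"tx": 0,"ty": 0,"tz": 0.002,"twist": 0,"gripper": -1},{"tx": 0,"ty": 0,"tz": 0.002,"twist": 0,"gripper": -1},{"tx": 0,"ty": 0,"tz": 0.002,"twist": 0,"gripper": -1},{"tx": 0,"ty": 0,"tz": 0.003,"twist": 0,"gripper": -1},{"tx": 0,"ty": 0,"tz": 0,"twist": 0,"gripper": -1},{"tx": 0,"ty": 0,"tz": 0,"twist": 0,"gripper": -1},{"tx": 0,"ty": 0,"tz": 0,"twist": 0,"gripper": -1}])

```text
t: 38.65
position: [0.4752, -0.2375, 0.1279]
tcp_rot: [3.141, -0.0, 0.077]
wrist_force: [-0.2, 0.8, -2.3]
opening: 0.26
gripper_force: 98.6
```

```bash
python3 - <<'E'
from h import *
s=r.get_state();print(s["position"],s["wrist_force"],np.degrees(s["tcp_rot"]))
for n in("top","side"):
    p,d=r.camera(n); W=cloud(n,d)
    m=(abs(W[...,0]-.578)<.1)&(abs(W[...,1]+.229)<.16)&(W[...,2]>.08)&(W[...,2]<.1)&(W[...,0]>.51)
    k=m&(p.max(-1)<75)
    print(n,rect(W[m]),"gasket",rect(W[k]),np.median(W[m][:,2]))
E
```

```text
[ 0.47524235 -0.23745605  0.12792671] [-0.20763056  0.79183119 -2.34699067] [ 1.79989692e+02 -1.27662294e-02  4.42473231e+00]
top (579.8, -227.9, 112.7, 257.7, 5.4) gasket (580.1, -228.3, 95.8, 217.1, 4.8) 0.09056067081590895
side (569.8, -230.3, 124.0, 268.3, 4.5) gasket (577.0, -228.4, 91.9, 219.6, 4.6) 0.09096125693711998
```

The board rests on the walls, centred at about (578.5,-228.4), and the wrist force is down to the lifter's weight. I draw the lifter out.

Call:
play_rows(targets=[{"tx": -0.005,"ty": 0,"tz": 0,"twist": 0,"gripper": -1},{"tx": -0.01,"ty": 0,"tz": 0,"twist": 0,"gripper": -1},{"tx": -0.015,"ty": 0,"tz": 0,"twist": 0,"gripper": -1},{"tx": -0.015,"ty": 0,"tz": 0,"twist": 0,"gripper": -1},{"tx": -0.015,"ty": 0,"tz": 0,"twist": 0,"gripper": -1},{"tx": -0.015,"ty": 0,"tz": 0,"twist": 0,"gripper": -1},{"tx": -0.015,"ty": 0,"tz": 0,"twist": 0,"gripper": -1},{"tx": -0.015,"ty": 0,"tz": 0,"twist": 0,"gripper": -1},{"tx": -0.015,"ty": 0,"tz": 0,"twist": 0,"gripper": -1},{"tx": -0.015,"ty": 0,"tz": 0,"twist": 0,"gripper": -1},{"tx": -0.015,"ty": 0,"tz": 0,"twist": 0,"gripper": -1},{"tx": -0.01,"ty": 0,"tz": 0,"twist": 0,"gripper": -1}])

```text
t: 39.95
position: [0.3144, -0.2496, 0.1279]
tcp_rot: [3.141, 0.0, 0.077]
wrist_force: [0.4, -0.0, -1.7]
opening: 0.262
gripper_force: 98.7
```

```bash
python3 - <<'E'
from h import *
a=np.radians(-1.7)
go(.546-.0925*np.cos(a),.0018-.0925*np.sin(a),.1,-1.7)
for n in("top","side"):
    p,d=r.camera(n); W=cloud(n,d)
    m=(abs(W[...,0]-.578)<.1)&(abs(W[...,1]+.229)<.16)&(W[...,2]>.08)&(W[...,2]<.1)&(W[...,0]>.51)
    k=m&(p.max(-1)<75)
    print(n,rect(W[m]),"gasket",rect(W[k]),np.median(W[m][:,2]))
E
```

```text
t40.0 at [ 314.4 -249.6  127.9] yaw 4.4 | twist 6.1 tx 131.6 ty -258.2 tz 27.9
top (578.8, -228.5, 113.8, 255.8, 4.5) gasket (579.4, -229.5, 96.7, 217.5, 4.6) 0.09062849739277809
side (575.5, -231.6, 111.6, 269.2, 4.2) gasket (576.6, -224.5, 91.7, 231.2, 4.6) 0.09109051508000014
```

Call:
play_rows(targets=[{"tx": 0,"ty": -0.015,"tz": 0,"twist": 6.1,"gripper": -1},{"tx": 0,"ty": -0.03,"tz": 0,"twist": 0,"gripper": -1},{"tx": 0,"ty": -0.03,"tz": 0,"twist": 0,"gripper": -1},{"tx": 0,"ty": -0.03,"tz": 0,"twist": 0,"gripper": -1},{"tx": 0,"ty": -0.03,"tz": 0,"twist": 0,"gripper": -1},{"tx": 0.01,"ty": -0.03,"tz": 0,"twist": 0,"gripper": -1},{"tx": 0.02,"ty": -0.03,"tz": 0,"twist": 0,"gripper": -1},{"tx": 0.03,"ty": -0.03,"tz": 0,"twist": 0,"gripper": -1},{"tx": 0.03,"ty": -0.023,"tz": 0,"twist": 0,"gripper": -1},{"tx": 0.03,"ty": -0.01,"tz": 0,"twist": 0,"gripper": -1},{"tx": 0.0116,"ty": 0,"tz": 0,"twist": 0,"gripper": -1},{"tx": 0,"ty": 0,"tz": 0,"twist": 0,"gripper": -1}])

```text
t: 41.25
position: [0.4542, 0.0048, 0.1275]
tcp_rot: [-3.141, -0.0, -0.028]
wrist_force: [0.1, -0.0, -3.0]
opening: 0.265
gripper_force: 98.9
```

Call:
play_rows(targets=[{"tx": 0,"ty": 0,"tz": 0.025,"twist": 0,"gripper": -1},{"tx": 0,"ty": 0,"tz": 0.025,"twist": 0,"gripper": -1},{"tx": 0,"ty": 0,"tz": 0.012,"twist": 0,"gripper": -1},{"tx": 0,"ty": 0,"tz": 0,"twist": 0,"gripper": -1},{"tx": 0,"ty": 0,"tz": 0,"twist": 0,"gripper": -1}])

```text
t: 41.75
position: [0.453, 0.0041, 0.0663]
tcp_rot: [3.142, -0.0, -0.03]
wrist_force: [0.5, -0.1, -2.1]
opening: 0.261
gripper_force: 98.9
```

```bash
python3 - <<'E'
from h import *
a=np.radians(-1.7)
go(.546-.0925*np.cos(a),.0018-.0925*np.sin(a),.052,-1.7)
E
```

```text
t41.8 at [453.    4.1  66.3] yaw -1.7 | twist -0.0 tx 0.5 ty -0.4 tz 14.3
```

Call:
play_rows(targets=[{"tx": 0,"ty": 0,"tz": 0.007,"twist": 0,"gripper": -1},{"tx": 0,"ty": 0,"tz": 0.004,"twist": 0,"gripper": -1},{"tx": 0,"ty": 0,"tz": 0.002,"twist": 0,"gripper": -1},{"tx": 0,"ty": 0,"tz": 0.001,"twist": 0,"gripper": -1},{"tx": 0,"ty": 0,"tz": 0,"twist": 0,"gripper": -1},{"tx": 0,"ty": 0,"tz": 0,"twist": 0,"gripper": -1}])

```text
t: 42.35
position: [0.4532, 0.0042, 0.0519]
tcp_rot: [3.142, -0.0, -0.029]
wrist_force: [-0.0, -0.5, -2.5]
opening: 0.262
gripper_force: 98.9
```

Call:
play_rows(targets=[{"tx": 0,"ty": 0,"tz": 0.001,"twist": 0,"gripper": -1},{"tx": 0,"ty": 0,"tz": 0,"twist": 0,"gripper": -1},{"tx": 0,"ty": 0,"tz": 0,"twist": 0,"gripper": -0.2},{"tx": 0,"ty": 0,"tz": 0,"twist": 0,"gripper": 0.4},{"tx": 0,"ty": 0,"tz": 0,"twist": 0,"gripper": 1},{"tx": 0,"ty": 0,"tz": 0,"twist": 0,"gripper": 1},{"tx": 0,"ty": 0,"tz": 0,"twist": 0,"gripper": 1},{"tx": 0,"ty": 0,"tz": 0,"twist": 0,"gripper": 1},{"tx": 0,"ty": 0,"tz": 0,"twist": 0,"gripper": 1},{"tx": 0,"ty": 0,"tz": -0.02,"twist": 0,"gripper": 1},{"tx": 0,"ty": 0,"tz": -0.04,"twist": 0,"gripper": 1},{"tx": 0,"ty": 0,"tz": -0.04,"twist": 0,"gripper": 1}], newtons=30)

```text
t: 43.55
position: [0.4527, 0.0044, 0.1518]
tcp_rot: [-3.141, 0.001, -0.029]
wrist_force: [0.7, -0.2, -0.2]
opening: 1.002
gripper_force: 0.0
```

Call:
play_rows(targets=[{"tx": -0.02,"ty": 0,"tz": -0.03,"twist": 0,"gripper": 1},{"tx": -0.03,"ty": 0,"tz": -0.03,"twist": 0,"gripper": 1},{"tx": -0.02,"ty": 0,"tz": 0,"twist": 0,"gripper": 1},{"tx": 0,"ty": 0,"tz": 0,"twist": 0,"gripper": 1},{"tx": 0,"ty": 0,"tz": 0,"twist": 0,"gripper": 1}])

```text
t: 44.05
position: [0.3834, 0.0062, 0.2108]
tcp_rot: [3.141, -0.001, -0.03]
wrist_force: [-0.1, 0.2, -0.1]
opening: 1.0
gripper_force: 0.0
```

```bash
python3 - <<'E'
from h import *
s=r.get_state();print(s["t"],s["position"],s["wrist_force"])
p,d=r.camera("side"); cv2.imwrite("pics/s8.png",cv2.resize(p[80:330,150:430,::-1],None,fx=2.3,fy=2.3,interpolation=cv2.INTER_CUBIC))
W=cloud("side",d); f=p.astype(int)
m=(W[...,2]>.066)&(W[...,2]<.09)&(abs(W[...,1])<.05)&(W[...,0]>.37)&(W[...,0]<.53); print("handle",rect(W[m]),np.percentile(W[m][:,2],90))
m=(f[...,2]>f[...,0]+4)&(f[...,0]>70)&(W[...,2]<.03)&(W[...,0]>.45)&(W[...,0]<.64)&(abs(W[...,1])<.06); print("blade",rect(W[m]),np.median(W[m][:,2]))
m=(abs(W[...,0]-.578)<.06)&(abs(W[...,1]+.229)<.16)&(W[...,2]>.08)&(W[...,2]<.1); print("board",rect(W[m]),rect(W[m&(p.max(-1)<75)]),np.median(W[m][:,2]))
E
```

```text
44.05 [0.38340252 0.00622056 0.21083422] [-0.06254501  0.21239829 -0.13138815]
handle (445.3, 6.1, 29.6, 89.4, 88.7) 0.07883805489396689
blade (546.9, -1.5, 81.4, 124.7, 88.4) 0.00400362939090154
board (575.8, -230.7, 110.7, 263.6, 4.0) (576.3, -220.4, 92.5, 236.3, 4.8) 0.09088502462538044
```

View pics/s8.png

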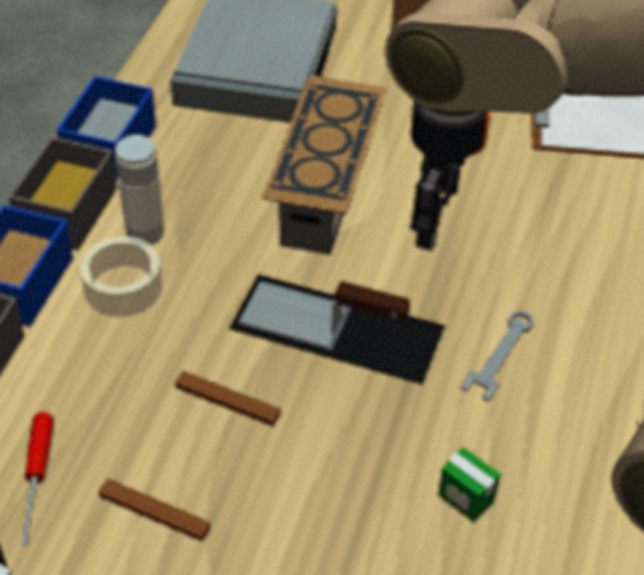

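The lifter lies flat on its mat at (300,315), the board sits across the crate at (325,145), the battens are empty, and nothing else has moved. I hand in.

```bash
python3 -c "
from workcell import r
print(r.job_done())"
```

```text
the job is handed in; nothing more can be done
None
```

The job is handed in at about 44 s: all four parts present (filter, tin, carton_c, carton_b) were packed upright in the crate, and the last images showed the board flat and centred on the end walls and the lifter flat on its mat; no verdict came back.

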